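# Box up a power-supply board in its cast housing

## Task

Box up the power-supply board: lower it into the open cast housing so that it lies flat on the four bosses with its connector plate down in the slot of the end wall, let go, then set the housing's own cover - the larger of the two - on the rim so that its lip drops inside and it lies level and fully closed all round, ready for its screws. Put the board and the cover down rather than dropping them, and leave the housing standing where it is. Do not bump the soldering iron's stand, and leave the multimeter, the solder reel and the smaller cover where they lie.

Things in the scene. Friction and masses are not known exactly. Their poses are not given: they have to be found in the camera images.
- housing: Open cast-aluminium box, loose on rubber feet, 0.42 kg, mouth up: outside 118 (x) x 62 (y) x 38 mm high, walls 3 mm. Origin: centre of underside, z up. Four bosses inside at x +-40, y +-20 carry the board. Square 8 mm screw pillars as high as the rim fill the inner corners. Housing, board and both covers start flat at four places, near/far and left/right of the middle; which is where varies.
- housing_seat (a point): Centre of the plane of the boss tops, 10 mm above the housing's underside, axes as the housing; the seated board's origin belongs here. The space around it is 112 x 56 mm; the pillars take its corners (|x| 48 to 56, |y| 20 to 28 mm).
- housing_rim (a point): Centre of the plane of the rim, 38 mm above the housing's underside, axes as the housing. The seated cover's cover_under belongs here.
- housing_slot (a point): Middle of the slot in the +x end wall, at rim height: 57.5 mm along the housing's x from its middle. The slot is 36 mm wide, open at the top, its sill 8 mm above the underside.
- board: Green circuit board 109 (x) x 53 (y) x 2 mm, 110 g, components up. Origin: centre of the board's underside, z up, x to the connector end. Corners notched 8 x 8 mm for the pillars; 1.5 mm play all round in the housing, fits only one way round. Three capacitors up to 14 mm high stand at |y| 15 to 26 mm. Seated, all of it lies below the rim.
- board_grip (a point): Centre of a black potted module on the board, a block 36 (x) x 24 (y) x 18 mm high (2 to 20 mm above the board's underside), at x -6, y 0, 11 mm up. Hold the board by this block's two end faces, along the board's x, fingertips 2 to 6 mm above the board's top. 28 mm free beyond each end face over |y| below 13: in the housing do not open wider than 60 mm.
- board_connector (a point): Centre of the outer face of the board's connector plate: x 59, y 0, 13.5 mm above the underside. The upright plate, 33 wide x 2.7 x 27 mm high, goes down into the housing's slot. An 18 mm wide shell stands out to x 65; the connector's black body, 14 mm high, reaches in to x 40.
- cover: The housing's cover, the larger of two bare aluminium covers, 110 g: plate 122 (x) x 66 (y) x 5 mm on a lip 4 mm deep, lying lip down, plate 4 to 9 mm above the bench. Origin: centre of the lip's underside, z up. Fits either way round (half turn). Grip across the 66 mm by the plate's edges, fingertips at most 4 mm below the plate; it overhangs the walls by 2 mm all round.
- cover_under (a point): Centre of the underside of the cover's plate, 4 mm above its origin, axes as the cover. Below it the lip, 108 (x) x 53 (y) mm outside with open corners, drops inside the housing's walls with 1.5 mm play across and 2 mm along.
- small_cover: A like cover for another, smaller box, 92 (x) x 46 (y) x 9 mm, 60 g, not wanted here; leave it lying. Origin: centre of its underside.
- iron_stand: Soldering iron upright in a coil holder on a cast base 100 (x) x 70 (y) mm, 200 mm high in all, fixed; iron leans slightly from +x to -x going up. Origin: centre of the base's underside. In the middle between left and right places. Not to be bumped.
- reel: Solder reel standing on end, 60 mm across, 45 mm high, 0.28 kg, loose. Origin: centre of its underside. In the middle, nearer or farther than the iron's stand. Leave it.
- meter: Orange handheld multimeter lying face up, 150 (x) x 75 (y) x 45 mm high, 0.38 kg, loose, lying across the middle, nearest the robot. Origin: centre of its underside. Leave it.
Things that resemble listed ones, but are neither listed nor needed, are in the scene too. What is shaped like the housing but blue or purple is not meant.

How it is judged:
By the outcome, as a careful person would: the job done as asked, in the order asked, and still so for the second after the job is handed in, with the robot touching nothing.
It also fails if it takes over 72 s, if anything falls off the work surface, if the arm or the gripper's body presses on something with over 40 N, if the wrist force passes 120 N, or if a joint passes its speed limit or range.

## Robot

A 7-joint arm with a two-finger parallel gripper is mounted at the origin on the work surface. World frame = base frame: x ahead of the robot, y to its left, z up, the work surface at z = 0. Lengths are in m, angles in rad, forces in N, time in s.
With the tool pointing down it reaches from about 0.4 to 0.875 m from the base axis. Payload 6.5 kg.
Tool frame: the origin (TCP) lies midway between the tips of the shut fingers; the grasp point (between the pads) lies manip.pinch_z behind it (manip.pinch_z is the distance from the TCP to the grasp point, in m); z points along the fingers, y is the line along which they close (so a half turn about z gives the same grasp; the last joint's range is limited). The gripper opens to 85 mm and grips with 20 to 120 N. Pads are 22 mm wide; open, the fingers measure 114 mm over their backs; the gripper's body (76 mm by 85 mm) begins 54 mm behind the grasp point. The pads swing forward as they close: fully open they stand 13 mm farther back than shut.
Start: joints at [-0.066, 0.536, -0.004, 1.538, 0.003, 1.067, -0.071], TCP at [0.65, 0, 0.231] pointing down, gripper open.
Joint ranges: [-2.7, 2.7], [-0.37, 2.16], [-1.27, 1.26], [0.24, 2.4], [-1.31, 4.45], [0.19, 1.91], [-2.76, 2.76]. Speed limits (rad/s): [2.39, 2.39, 3.14, 3.14, 3.14, 3.14, 3.14].

## Interface

Orientations are given as a unit quaternion [w, x, y, z].
In Python, from bench import manip, cams gives the robot as it stands.
- The arm moves only by the tool jog_arm, never from a script. Its argument "rows" is a list of rows, each an object of numbers: "dx", "dy", "dz": the shift along the tool's x, y, z each as a share of 0.15 m, from -1 to 1; "rx", "ry", "rz": the turn, a rotation vector about the tool's x, y, z each as a share of 1.5 rad, from -1 to 1; "gripper": the closure, from -1 (fully open) to 1 (shut). A call has 1 to 10 rows; each row is the pose to reach, as a shift and turn from the pose commanded when the call began, along the tool's axes at that moment; what a row does not reach only later rows make up. A row lasts 1/12 s, in which the tool goes at most 41.7 mm and 7.16 degrees, less where a joint would pass 70% of its speed; a pose out of reach is approached as far as the arm can. A call with a number of a shift or a turn outside -1 to 1 is refused whole. A call with a gripper value outside its range is refused whole. The fingers move at their own pace and stop on an object; "grip_force" is the grip in N (left out, the last holds). Time passes only in rows, so rows that repeat a pose let the fingers close. It gives the time, the measured TCP pose, the force, the opening and the grip force at its end, in the units of the state.
- manip.sense(): the state, without advancing time (a new reading comes with each control period).
- cams.capture(name): name is "scene" or "side" or "wrist"; returns a dict with "frame" (384x512x3 uint8, blue, green, red), "z_map" (384x512 float32, m along the optical axis (not along the pixel's ray), 0 where there is no reading), "mtx" (3x3 intrinsics, pixels), "distortion" ([k1, k2, p1, p2, k3] as OpenCV has them; the pictures are not rectified), "rvec" (rotation vector, rad) and "tvec" (3), from world to camera coordinates, as OpenCV has them; the wrist camera has in their place "hand_eye" (4x4, takes a point from camera to tool coordinates, whose origin is the TCP and whose axes are the flange's). Camera axes: x right, y down, z forward; pixel columns grow to the right and rows downward; lengths in m; the calibration is good to about 2 mm. A picture is of the moment at which its call begins: read the wrist's pose just before it.
- manip.hand_in(): hands the job in; it is judged then, once.
The state is a dict: "clock": time; "joint_pos": joint angles; "joint_vel": joint speeds; "joint_efforts": joint torques, N m; "tool_pos": TCP position; "tcp_rot": TCP orientation; "contact_force": force on the tool from outside, world axes, zero at the start; "torque": the same for the moment, N m; "gripper_width": opening from 0.0 (shut) to 1.0 (fully open); "grasp_force": force on a finger pad.
Only numpy, scipy, OpenCV 4.12 (cv2) and the standard library are available. Lean on these libraries where they do the work, as an engineer would, in place of code of your own. Each camera call takes 0.05 s, during which the arm holds its last target. There are 200 camera calls.

## Working session

There is one attempt and no reset: what is moved stays moved. The work goes in short steps, Python scripts to look and compute and a tool call to move; the robot and the scene stay as the last step left them, time stands still between calls to the robot, and variables do not carry over. Pictures are saved under pics/ and viewed, at most 10 in all, crops included, and the job is handed in when it is done.

Besides the shell and the picture viewer there is one more tool, called after "Emit:" as a command line: name --argument value ..., lists and objects as JSON in quotes. jog_arm: Moves the arm, as the interface text tells. Its arguments: {"type":"object","properties":{"rows":{"type":"array","items":{"type":"object","properties":{"dx":{"type":"number","minimum":-1,"maximum":1},"dy":{"type":"number","minimum":-1,"maximum":1},"dz":{"type":"number","minimum":-1,"maximum":1},"rx":{"type":"number","minimum":-1,"maximum":1},"ry":{"type":"number","minimum":-1,"maximum":1},"rz":{"type":"number","minimum":-1,"maximum":1},"gripper":{"type":"number"}}}},"grip_force":{"type":"number"}},"required":["rows"]}

```bash
mkdir -p pics; cat > h.py <<'E'
import numpy as np, cv2
from bench import manip, cams
from scipy.spatial.transform import Rotation as R
def cap(n):
    s=manip.sense(); c=cams.capture(n)
    if n=='wrist':
        q=s['tcp_rot']; T=np.eye(4); T[:3,:3]=R.from_quat([q[1],q[2],q[3],q[0]]).as_matrix(); T[:3,3]=s['tool_pos']
        W=T@np.array(c['hand_eye'])
    else:
        Rm=cv2.Rodrigues(np.array(c['rvec'],float))[0]; t=np.array(c['tvec'],float).ravel()
        W=np.eye(4); W[:3,:3]=Rm.T; W[:3,3]=-Rm.T@t
    c['W']=W; return c
def cloud(c):
    h,w=c['z_map'].shape; u,v=np.meshgrid(np.arange(w),np.arange(h))
    p=cv2.undistortPoints(np.stack([u,v],-1).reshape(-1,1,2).astype(np.float64),np.array(c['mtx']),np.array(c['distortion'])).reshape(h,w,2)
    z=c['z_map'][...,None]; P=np.concatenate([p*z,z],-1)@c['W'][:3,:3].T+c['W'][:3,3]
    P[c['z_map']==0]=np.nan; return P
def ray(c,u,v,zw):
    p=cv2.undistortPoints(np.array([[[u,v]]],float),np.array(c['mtx']),np.array(c['distortion'])).ravel()
    d=c['W'][:3,:3]@np.array([p[0],p[1],1]); o=c['W'][:3,3]
    return o+d*(zw-o[2])/d[2]
E
python3 - <<'E'
from h import *
import pickle
print(manip.sense(), manip.pinch_z)
D={n:cap(n) for n in('scene','side','wrist')}
pickle.dump(D,open('d0.pkl','wb'))
im=np.hstack([D['scene']['frame'],]);cv2.imwrite('pics/a.png',cv2.resize(D['scene']['frame'],(800,600)))
cv2.imwrite('pics/b.png',np.hstack([cv2.resize(D[n]['frame'],(400,300)) for n in('side','wrist')]))
for n in D: print(n,D[n]['W'].round(3).tolist())
E
```

```text
{'clock': 0.0, 'joint_pos': array([-0.06619726,  0.53715335, -0.00445271,  1.53887153,  0.00262736,
        1.06728463, -0.07120747]), 'joint_vel': array([-0.00090855,  0.00018715, -0.00014994,  0.00057161,  0.00061874,
        0.00068413, -0.00078489]), 'joint_efforts': array([-4.51575825e-04, -5.83398092e+01,  1.04865700e+00, -2.59097242e+01,
        1.23920938e-02,  9.44124302e-03, -7.87308863e-06]), 'tool_pos': array([ 6.49374280e-01, -1.91320469e-05,  2.30421886e-01]), 'tcp_rot': array([-5.52526039e-04,  7.07075741e-01,  7.07137303e-01, -6.53264576e-04]), 'contact_force': array([ 0.00594352,  0.55558286, -0.2551314 ]), 'torque': array([-0.04194305, -0.04091818, -0.03402168]), 'grasp_force': 0.0, 'gripper_width': 1.0009369273027393} 0.0187
scene [[0.194, 0.845, -0.498, 1.061], [0.981, -0.161, 0.108, -0.101], [0.012, -0.51, -0.86, 0.864], [0.0, 0.0, 0.0, 1.0]]
side [[-0.912, -0.228, 0.34, 0.236], [-0.408, 0.459, -0.789, 0.833], [0.024, -0.858, -0.512, 0.614], [0.0, 0.0, 0.0, 1.0]]
wrist [[1.0, 0.001, -0.002, 0.65], [0.001, -0.959, -0.285, 0.072], [-0.002, 0.285, -0.959, 0.374], [0.0, 0.0, 0.0, 1.0]]
```

View pics/a.png

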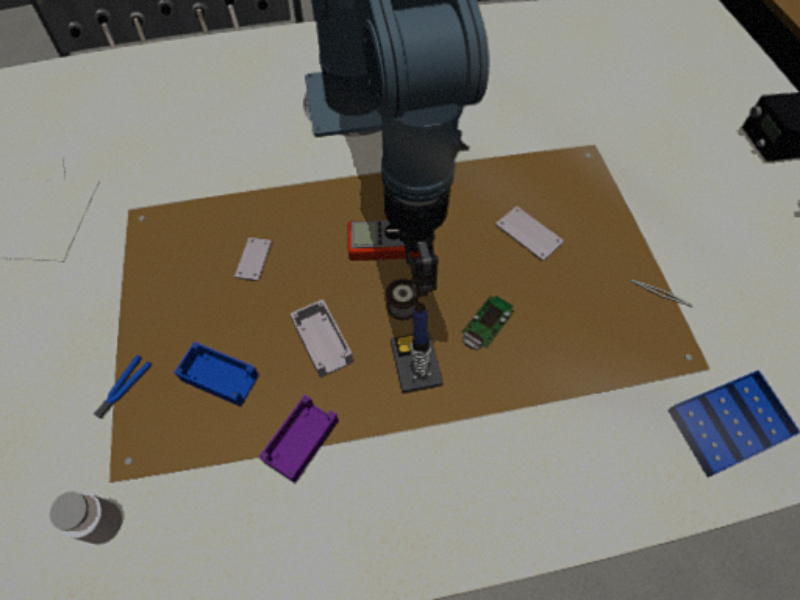

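View pics/b.png

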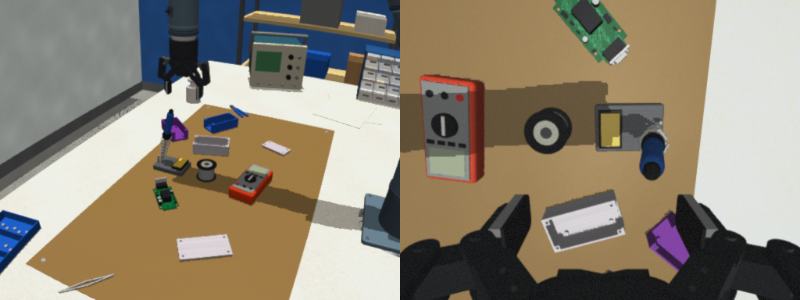

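Scene view (800x600): candidates for the housing are bare aluminium (322,338), blue (217,374) and purple (300,440), so I take the aluminium one. The covers are large (530,232) and small (253,258). The board is at (488,322) with its connector at the far end, near (475,342).

```bash
python3 - <<'E'
from h import *
import pickle
D=pickle.load(open('d0.pkl','rb'))
c=D['scene'];f=.64
def rect(P,m,name):
    p=P[m]; r=cv2.minAreaRect((p[:,:2]*1000).astype(np.float32)); print(name,len(p),np.round(r[0],1),np.round(r[1],1),round(r[2],1),'z',np.nanpercentile(p[:,2],[5,50,95]).round(4))
def largest(m):
    n,l,s,_=cv2.connectedComponentsWithStats(m.astype(np.uint8)); return l==1+np.argmax(s[1:,4])
for n in('scene','wrist','side'):
    c=D[n];P=cloud(c);D[n]['P']=P
    b=c['frame'].astype(int); g=(b.max(2)-b.min(2)<45)&(b.min(2)>100)
    hsv=cv2.cvtColor(c['frame'],cv2.COLOR_BGR2HSV); gr=(abs(hsv[...,0].astype(int)-60)<22)&(hsv[...,1]>90)
    def box(cx,cy,d): return (abs(P[...,0]-cx)<d)&(abs(P[...,1]-cy)<d)
    # approx centres from scene pixels
    for nm,u,v,z,lo in(('housing',322,338,.02,.03),('board',488,322,.01,.0),('cover',530,232,.009,.005),('small',253,258,.009,.005)):
        q=ray(D['scene'],u*f,v*f,z)
        m=box(q[0],q[1],.1)&(P[...,2]>lo)&(P[...,2]<.06)
        if nm in('cover','small'): m&=g
        if nm=='housing': m&=(hsv[...,1]<80)
        if nm=='board': m&=gr
        if m.sum()>50: rect(P,largest(m),n+' '+nm)
        else: print(n,nm,'none',q.round(3))
W=D['wrist']['frame'];S=D['scene']['frame']
A=cv2.resize(S[180:250,170:340],(800,330),interpolation=cv2.INTER_CUBIC)
B=cv2.resize(W[0:90,190:310],(400,270),interpolation=cv2.INTER_CUBIC);C=cv2.resize(W[235:325,170:290],(400,270),interpolation=cv2.INTER_CUBIC)
cv2.imwrite('pics/c.png',np.vstack([A,np.hstack([B,C])]))
# tall things
P=D['scene']['P']
E
```

```text
scene housing 210 [ 620.  -148.4] [120.4  62.5] 16.9 z [0.0311 0.0365 0.0391]
scene board 228 [631.6 149.1] [ 51.3 100.8] 41.4 z [0.0001 0.0017 0.0111]
scene cover 642 [459.  279.1] [121.8  67.8] 32.9 z [0.0057 0.0079 0.0102]
scene small 363 [ 422.  -256.7] [44.4 93. ] 70.0 z [0.0058 0.0082 0.0108]
wrist housing 1504 [ 618.7 -148.8] [118.5  63.4] 17.1 z [0.0309 0.0377 0.0397]
wrist board 2430 [633.2 146.1] [ 51.8 104.2] 41.8 z [0.0016 0.0029 0.0046]
wrist cover none [0.462 0.28  0.009]
wrist small none [ 0.424 -0.256  0.009]
side housing 356 [ 619.9 -147.3] [118.4  71. ] 17.6 z [0.0306 0.036  0.0401]
side board 288 [617.9 165.1] [52.  66.4] 41.9 z [0.0025 0.0045 0.0082]
side cover 1791 [459.5 280.7] [121.5  67.8] 33.0 z [0.0088 0.0107 0.0126]
side small 299 [ 422.2 -256. ] [51.9 94.2] 74.4 z [0.0082 0.0102 0.0124]
```

View pics/c.png

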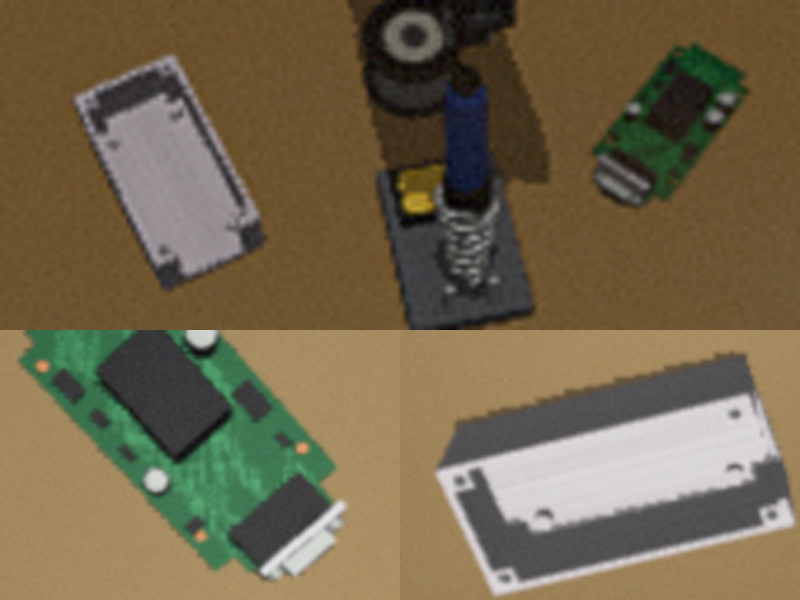

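The crop confirms the bare aluminium housing, with its slot at the far end (yaw about 17°), and the green board with its connector towards +x/-y (yaw about -48°). Next I look at the board from closer.

Emit:
jog_arm --rows '[{"dx": 0.25,"rz": 0.07},{"dx": 0.5,"rz": 0.15},{"dx": 0.75,"rz": 0.23},{"dx": 1,"rz": 0.31},{"dx": 1,"rz": 0.39,"dz": 0.1},{"dx": 1,"rz": 0.47,"dz": 0.2},{"dx": 1,"rz": 0.561,"dz": 0.2},{"dx": 1,"rz": 0.561,"dz": 0.2},{"dx": 1,"rz": 0.561,"dz": 0.2}]'

```text
validation failed for argument at $.ro...
```

```bash
python3 - <<'E'
from h import *
import pickle
D=pickle.load(open('d0.pkl','rb'))
P=cloud(D['scene']); m=(P[...,2]>.1)&(P[...,2]<.22)&(abs(P[...,1])<.1)&(P[...,0]>.6)
for lo in(.05,.1,.15,.18):
    k=m|((P[...,2]>.03)&(abs(P[...,1])<.1)&(P[...,0]>.65)); q=P[k&(P[...,2]>lo)&(P[...,2]<lo+.05)]
    if len(q):print('iron',lo,np.percentile(q,[3,97],axis=0).round(3).tolist())
c=cap('wrist');pickle.dump(c,open('w1.pkl','wb'));s=manip.sense();print(s['tool_pos'],s['tcp_rot'],s['clock'])
P=cloud(c);hsv=cv2.cvtColor(c['frame'],cv2.COLOR_BGR2HSV)
gr=(abs(hsv[...,0].astype(int)-65)<25)&(hsv[...,1]>70)&(np.hypot(P[...,0]-.63,P[...,1]-.15)<.09)
def rp(k,n): 
    p=P[k];r=cv2.minAreaRect((p[:,:2]*1000).astype(np.float32));print(n,k.sum(),np.round(r,2) if 0 else r,np.percentile(p[:,2],[5,50,95]).round(4))
rp(cv2.morphologyEx(gr.astype(np.uint8),cv2.MORPH_OPEN,np.ones((3,3)))>0,'green')
k=(P[...,2]>.0175)&(P[...,2]<.0235)&(np.hypot(P[...,0]-.63,P[...,1]-.15)<.04)&(hsv[...,2]<90)
k=cv2.morphologyEx(k.astype(np.uint8),cv2.MORPH_OPEN,np.ones((3,3)))>0;rp(k,'block')
cv2.imwrite('pics/d.png',cv2.resize(c['frame'],(800,600)))
E
```

```text
iron 0.05 [[0.707, -0.01, 0.053], [0.727, 0.017, 0.099]]
iron 0.1 [[0.702, -0.01, 0.102], [0.722, 0.015, 0.147]]
iron 0.15 [[0.687, -0.006, 0.151], [0.707, 0.013, 0.198]]
iron 0.18 [[0.686, -0.005, 0.181], [0.701, 0.012, 0.198]]
[6.49619220e-01 1.54921148e-05 2.30745833e-01] [-3.48965730e-04  7.07070657e-01  7.07142707e-01 -3.96139232e-04] 0.2
green 2552 ((633.5841674804688, 145.8394775390625), (53.262855529785156, 104.958251953125), 41.859344482421875) [0.0016 0.003  0.005 ]
block 930 ((628.1348266601562, 151.13638305664062), (24.130840301513672, 35.743553161621094), 41.80363845825195) [0.0195 0.0209 0.0222]
```

View pics/d.png

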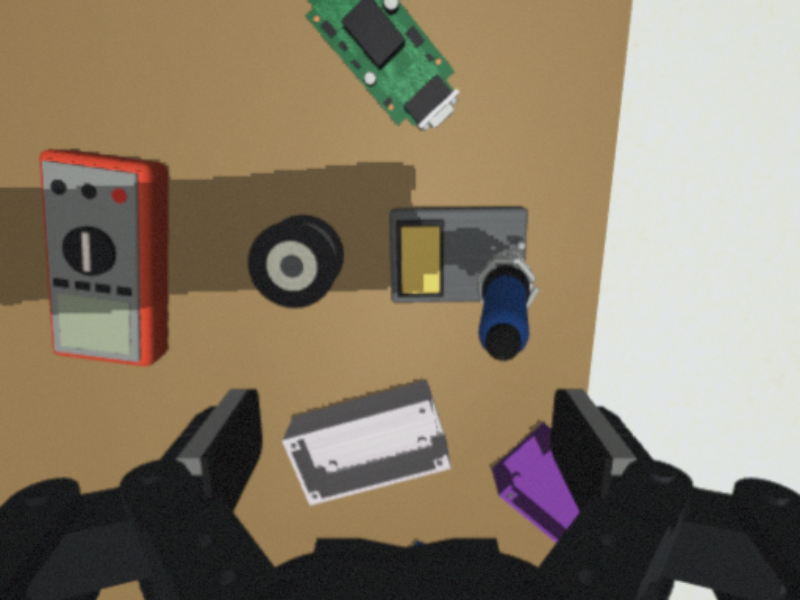

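The move call was refused, so the picture still shows the start view, with the board at (385,60) and the housing at (370,445). I retry with every field filled in.

Emit:
jog_arm --rows '[{"dx": 0.25,"dy": 0,"dz": 0,"rx": 0,"ry": 0,"rz": 0.07,"gripper": -1},{"dx": 0.5,"dy": 0,"dz": 0,"rx": 0,"ry": 0,"rz": 0.15,"gripper": -1},{"dx": 0.75,"dy": 0,"dz": 0,"rx": 0,"ry": 0,"rz": 0.23,"gripper": -1},{"dx": 1.0,"dy": 0,"dz": 0,"rx": 0,"ry": 0,"rz": 0.31,"gripper": -1},{"dx": 1.0,"dy": 0,"dz": 0.1,"rx": 0,"ry": 0,"rz": 0.39,"gripper": -1},{"dx": 1.0,"dy": 0,"dz": 0.2,"rx": 0,"ry": 0,"rz": 0.47,"gripper": -1},{"dx": 1.0,"dy": 0,"dz": 0.2,"rx": 0,"ry": 0,"rz": 0.56,"gripper": -1},{"dx": 1.0,"dy": 0,"dz": 0.2,"rx": 0,"ry": 0,"rz": 0.56,"gripper": -1},{"dx": 1.0,"dy": 0,"dz": 0.2,"rx": 0,"ry": 0,"rz": 0.56,"gripper": -1}]' --grip_force 40

```text
clock: 0.95
tool_pos: [0.65, 0.1501, 0.2012]
tcp_rot: [0.0, 0.933, 0.359, -0.0]
contact_force: [-1.0, -0.1, -0.5]
gripper_width: 0.998
grasp_force: 0.0
```

```bash
cat >> h.py <<'E'
def rp(P,k,n):
    p=P[k];r=cv2.minAreaRect((p[:,:2]*1000).astype(np.float32));print(n,k.sum(),np.round(r[0],1),np.round(r[1],1),round(r[2],2),np.percentile(p[:,2],[5,50,95]).round(4))
def opn(k): return cv2.morphologyEx(k.astype(np.uint8),cv2.MORPH_OPEN,np.ones((3,3)))>0
def st():
    s=manip.sense();q=s['tcp_rot'];M=R.from_quat([q[1],q[2],q[3],q[0]]).as_matrix()
    print(round(s['clock'],2),'pos',s['tool_pos'].round(4),'yaw_y',np.degrees(np.arctan2(M[1,1],M[0,1])).round(2),'tilt',M[:,2].round(4),'F',np.round(s['contact_force'],1),'w',round(s['gripper_width'],3),'g',round(s['grasp_force'],1));return s,M
def togo(p,yaw):
    "shares to reach world point p (m), tool-y yaw (deg)"
    s,M=st(); d=M.T@(np.array(p)-s['tool_pos']); y=np.degrees(np.arctan2(M[1,1],M[0,1]))
    print('shares d',(d/.15).round(3),'rz',round(float(-np.radians(yaw-y)/1.5),4))
E
python3 - <<'E'
from h import *
st();c=cap('wrist');P=cloud(c);hsv=cv2.cvtColor(c['frame'],cv2.COLOR_BGR2HSV)
near=np.hypot(P[...,0]-.63,P[...,1]-.15)
rp(P,opn((abs(hsv[...,0].astype(int)-65)<25)&(hsv[...,1]>70)&(near<.09)),'green')
rp(P,opn((P[...,2]>.0165)&(P[...,2]<.0245)&(near<.035)&(hsv[...,2]<90)),'block')
togo((.6281,.1511,.15),-48.2)
cv2.imwrite('pics/e.png',cv2.resize(c['frame'],(800,600)))
E
```

```text
0.95 pos [0.65   0.1501 0.2012] yaw_y -47.95 tilt [-0.e+00 -5.e-04 -1.e+00] F [-1.  -0.1 -0.5] w 0.998 g 0.0
green 2606 [632.5 147.1] [ 52.4 108.4] 41.85 [0.0017 0.003  0.0046]
block 768 [628.  151.7] [24.  35.4] 42.15 [0.0195 0.0209 0.0221]
1.0 pos [0.6503 0.15   0.2016] yaw_y -47.93 tilt [ 6.e-04 -1.e-04 -1.e+00] F [ 0.2 -0.1  0.2] w 0.997 g 0.0
shares d [-0.105 -0.105  0.344] rz 0.0031
```

View pics/e.png

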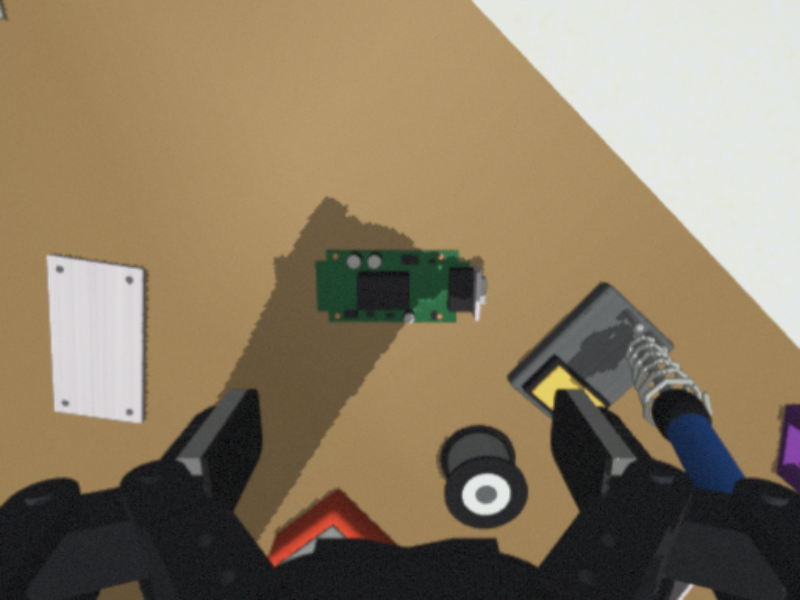

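The board lies at (398,286) with its block at (383,291). The fit agrees with the given sizes: block at (628, 151.7), yaw -48°. The iron at (690,420) is clear of the descent. I descend now.

Emit:
jog_arm --rows '[{"dx": -0.102,"dy": -0.107,"dz": 0.2,"rx": 0,"ry": 0,"rz": 0,"gripper": -0.41},{"dx": -0.102,"dy": -0.107,"dz": 0.4,"rx": 0,"ry": 0,"rz": 0,"gripper": -0.41},{"dx": -0.102,"dy": -0.107,"dz": 0.6,"rx": 0,"ry": 0,"rz": 0,"gripper": -0.41},{"dx": -0.102,"dy": -0.107,"dz": 0.8,"rx": 0,"ry": 0,"rz": 0,"gripper": -0.41},{"dx": -0.102,"dy": -0.107,"dz": 0.9,"rx": 0,"ry": 0,"rz": 0,"gripper": -0.41},{"dx": -0.102,"dy": -0.107,"dz": 0.9,"rx": 0,"ry": 0,"rz": 0,"gripper": -0.41},{"dx": -0.102,"dy": -0.107,"dz": 0.9,"rx": 0,"ry": 0,"rz": 0,"gripper": -0.41}]' --grip_force 40

```text
clock: 1.58
tool_pos: [0.628, 0.1516, 0.0664]
tcp_rot: [-0.0, 0.934, 0.358, -0.0]
contact_force: [-0.5, -1.1, 1.0]
gripper_width: 0.706
grasp_force: 0.0
```

```bash
python3 - <<'E'
from h import *
togo((.6282,.1517,.0055),-48.0)
c=cap('wrist');P=cloud(c);hsv=cv2.cvtColor(c['frame'],cv2.COLOR_BGR2HSV)
near=np.hypot(P[...,0]-.63,P[...,1]-.15)
rp(P,opn((abs(hsv[...,0].astype(int)-65)<25)&(hsv[...,1]>70)&(near<.09)),'green')
rp(P,opn((P[...,2]>.0165)&(P[...,2]<.0245)&(near<.035)&(hsv[...,2]<90)),'block')
E
```

```text
1.58 pos [0.628  0.1516 0.0664] yaw_y -48.03 tilt [-4.e-04  1.e-04 -1.e+00] F [-0.5 -1.1  1. ] w 0.706 g 0.0
shares d [0.002 0.    0.406] rz -0.0004
green 6511 [632.3 147. ] [ 53.4 108.9] 41.63 [0.0018 0.0029 0.0042]
block 2014 [628.4 151.6] [24.1 35.8] 42.01 [0.0195 0.0208 0.0218]
```

Emit:
jog_arm --rows '[{"dx": 0,"dy": 0,"dz": 0.15,"rx": 0,"ry": 0,"rz": 0,"gripper": -0.41},{"dx": 0,"dy": 0,"dz": 0.28,"rx": 0,"ry": 0,"rz": 0,"gripper": -0.41},{"dx": 0,"dy": 0,"dz": 0.36,"rx": 0,"ry": 0,"rz": 0,"gripper": -0.41},{"dx": 0,"dy": 0,"dz": 0.4,"rx": 0,"ry": 0,"rz": 0,"gripper": -0.41},{"dx": 0,"dy": 0,"dz": 0.4,"rx": 0,"ry": 0,"rz": 0,"gripper": -0.41},{"dx": 0,"dy": 0,"dz": 0.4,"rx": 0,"ry": 0,"rz": 0,"gripper": 0.3},{"dx": 0,"dy": 0,"dz": 0.4,"rx": 0,"ry": 0,"rz": 0,"gripper": 0.3},{"dx": 0,"dy": 0,"dz": 0.4,"rx": 0,"ry": 0,"rz": 0,"gripper": 0.3},{"dx": 0,"dy": 0,"dz": 0.4,"rx": 0,"ry": 0,"rz": 0,"gripper": 0.3},{"dx": 0,"dy": 0,"dz": 0.4,"rx": 0,"ry": 0,"rz": 0,"gripper": 0.3}]' --grip_force 40

```text
clock: 2.47
tool_pos: [0.6292, 0.152, 0.0079]
tcp_rot: [0.0, 0.934, 0.357, 0.001]
contact_force: [-1.0, 0.4, 6.9]
gripper_width: 0.409
grasp_force: 41.7
```

Emit:
jog_arm --rows '[{"dx": 0,"dy": 0,"dz": -0.03,"rx": 0,"ry": 0,"rz": 0,"gripper": 0.3},{"dx": 0,"dy": 0,"dz": -0.1,"rx": 0,"ry": 0,"rz": 0,"gripper": 0.3},{"dx": 0,"dy": 0,"dz": -0.25,"rx": 0,"ry": 0,"rz": 0,"gripper": 0.3},{"dx": 0,"dy": 0,"dz": -0.45,"rx": 0,"ry": 0,"rz": 0,"gripper": 0.3},{"dx": 0,"dy": 0,"dz": -0.65,"rx": 0,"ry": 0,"rz": 0,"gripper": 0.3},{"dx": 0,"dy": 0,"dz": -0.85,"rx": 0,"ry": 0,"rz": 0,"gripper": 0.3},{"dx": 0,"dy": 0,"dz": -0.95,"rx": 0,"ry": 0,"rz": 0,"gripper": 0.3},{"dx": 0,"dy": 0,"dz": -1.0,"rx": 0,"ry": 0,"rz": 0,"gripper": 0.3},{"dx": 0,"dy": 0,"dz": -1.0,"rx": 0,"ry": 0,"rz": 0,"gripper": 0.3},{"dx": 0,"dy": 0,"dz": -1.0,"rx": 0,"ry": 0,"rz": 0,"gripper": 0.3}]' --grip_force 40

```text
clock: 3.3
tool_pos: [0.6273, 0.1517, 0.1559]
tcp_rot: [-0.0, 0.934, 0.357, -0.0]
contact_force: [-0.3, 0.2, -1.3]
gripper_width: 0.414
grasp_force: 40.9
```

```bash
cat >> h.py <<'E'
def hand(lo,hi,mask=None,name='x'):
    c=cap('wrist');s,M=st();P=(cloud(c)-s['tool_pos'])@M   # tool coords
    hsv=cv2.cvtColor(c['frame'],cv2.COLOR_BGR2HSV)
    return c,P,hsv
E
python3 - <<'E'
from h import *
c,P,hsv=hand(0,0)
k=opn((abs(hsv[...,0].astype(int)-65)<25)&(hsv[...,1]>70)&(abs(P[...,2])<.03))
rp(P,k,'green(tool)')
p=P[k];A=np.c_[p[:,:2],np.ones(len(p))];co=np.linalg.lstsq(A,p[:,2],rcond=None)[0];print('plane',co.round(4),np.std(A@co-p[:,2]).round(4))
cv2.imwrite('pics/f.png',cv2.resize(c['frame'],(800,600)))
E
```

```text
3.35 pos [0.6268 0.1516 0.155 ] yaw_y -48.12 tilt [-2.3e-03 -6.0e-04 -1.0e+00] F [-0.7 -0.1 -1. ] w 0.414 g 40.9
green(tool) 7405 [-0.3  6.6] [ 53.7 108.9] 0.45 [0.003  0.0042 0.0052]
plane [0.0262 0.001  0.0036] 0.0021
```

View pics/f.png

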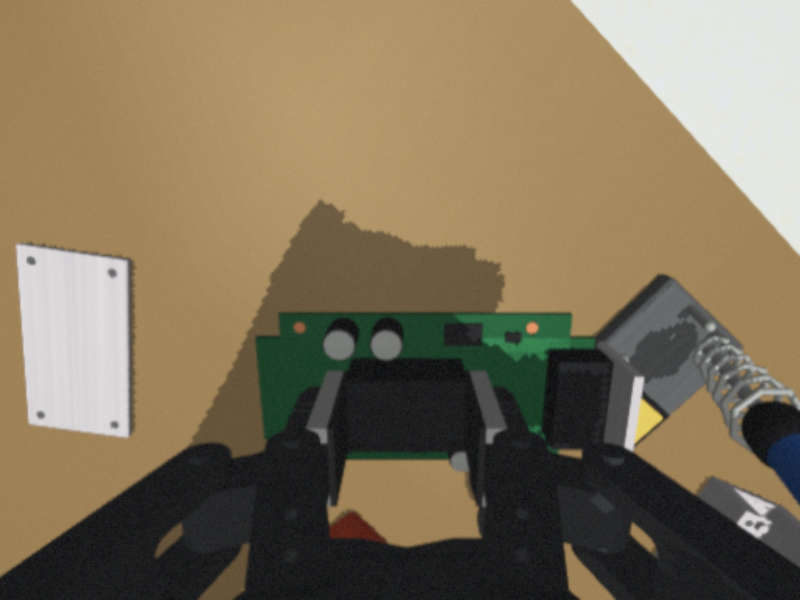

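The board is held level in the hand, its edges at (258..600, 313..450), about 6 to 8 mm below the TCP as planned. I raise it, turn to the housing's yaw and carry it over.

Emit:
jog_arm --rows '[{"dx": 0,"dy": 0,"dz": -0.15,"rx": 0,"ry": 0,"rz": -0.06,"gripper": 0.3},{"dx": 0,"dy": 0,"dz": -0.35,"rx": 0,"ry": 0,"rz": -0.14,"gripper": 0.3},{"dx": 0,"dy": 0,"dz": -0.55,"rx": 0,"ry": 0,"rz": -0.22,"gripper": 0.3},{"dx": 0,"dy": 0,"dz": -0.7,"rx": 0,"ry": 0,"rz": -0.3,"gripper": 0.3},{"dx": 0,"dy": 0,"dz": -0.77,"rx": 0,"ry": 0,"rz": -0.38,"gripper": 0.3},{"dx": 0,"dy": 0,"dz": -0.77,"rx": 0,"ry": 0,"rz": -0.46,"gripper": 0.3},{"dx": 0,"dy": 0,"dz": -0.77,"rx": 0,"ry": 0,"rz": -0.54,"gripper": 0.3},{"dx": 0,"dy": 0,"dz": -0.77,"rx": 0,"ry": 0,"rz": -0.62,"gripper": 0.3},{"dx": 0,"dy": 0,"dz": -0.77,"rx": 0,"ry": 0,"rz": -0.7,"gripper": 0.3},{"dx": 0,"dy": 0,"dz": -0.77,"rx": 0,"ry": 0,"rz": -0.757,"gripper": 0.3}]' --grip_force 40

```text
clock: 4.18
tool_pos: [0.6269, 0.1515, 0.2696]
tcp_rot: [-0.001, 0.593, 0.805, -0.001]
contact_force: [0.3, -0.7, -0.7]
gripper_width: 0.41
grasp_force: 40.9
```

Emit:
jog_arm --rows '[{"dx": -0.15,"dy": -0.03,"dz": 0,"rx": 0,"ry": 0,"rz": 0,"gripper": 0.3},{"dx": -0.35,"dy": -0.08,"dz": 0,"rx": 0,"ry": 0,"rz": 0,"gripper": 0.3},{"dx": -0.6,"dy": -0.14,"dz": 0,"rx": 0,"ry": 0,"rz": 0,"gripper": 0.3},{"dx": -0.8,"dy": -0.2,"dz": 0,"rx": 0,"ry": 0,"rz": 0,"gripper": 0.3},{"dx": -1.0,"dy": -0.25,"dz": 0,"rx": 0,"ry": 0,"rz": 0,"gripper": 0.3}]' --grip_force 40

```text
clock: 4.6
tool_pos: [0.6345, -0.0049, 0.2697]
tcp_rot: [-0.001, 0.596, 0.803, -0.001]
contact_force: [0.8, -0.0, -2.2]
gripper_width: 0.41
grasp_force: 40.9
```

Emit:
jog_arm --rows '[{"dx": -0.25,"dy": -0.06,"dz": 0,"rx": 0,"ry": 0,"rz": 0,"gripper": 0.3},{"dx": -0.5,"dy": -0.12,"dz": 0,"rx": 0,"ry": 0,"rz": 0,"gripper": 0.3},{"dx": -0.75,"dy": -0.18,"dz": 0,"rx": 0,"ry": 0,"rz": 0,"gripper": 0.3},{"dx": -1.0,"dy": -0.25,"dz": 0,"rx": 0,"ry": 0,"rz": 0,"gripper": 0.3}]' --grip_force 40

```text
clock: 4.93
tool_pos: [0.6426, -0.1585, 0.2696]
tcp_rot: [-0.002, 0.595, 0.804, -0.001]
contact_force: [1.4, 0.3, -1.4]
gripper_width: 0.406
grasp_force: 40.9
```

Emit:
jog_arm --rows '[{"dx": -0.25,"dy": -0.06,"dz": 0.1,"rx": 0,"ry": 0,"rz": 0,"gripper": 0.3},{"dx": -0.45,"dy": -0.12,"dz": 0.25,"rx": 0,"ry": 0,"rz": 0,"gripper": 0.3},{"dx": -0.57,"dy": -0.14,"dz": 0.4,"rx": 0,"ry": 0,"rz": 0,"gripper": 0.3},{"dx": -0.57,"dy": -0.14,"dz": 0.5,"rx": 0,"ry": 0,"rz": 0,"gripper": 0.3},{"dx": -0.57,"dy": -0.14,"dz": 0.5,"rx": 0,"ry": 0,"rz": 0,"gripper": 0.3},{"dx": -0.57,"dy": -0.14,"dz": 0.5,"rx": 0,"ry": 0,"rz": 0,"gripper": 0.3}]' --grip_force 40

```text
clock: 5.43
tool_pos: [0.6472, -0.2439, 0.1944]
tcp_rot: [-0.002, 0.595, 0.804, -0.0]
contact_force: [0.0, 0.3, -1.7]
gripper_width: 0.412
grasp_force: 40.8
```

```bash
python3 - <<'E'
from h import *
st();c=cap('wrist');P=cloud(c);hsv=cv2.cvtColor(c['frame'],cv2.COLOR_BGR2HSV)
near=np.hypot(P[...,0]-.619,P[...,1]+.148)
rp(P,opn((P[...,2]>.032)&(P[...,2]<.045)&(near<.08)&(hsv[...,1]<70)),'rim')
cv2.imwrite('pics/g.png',cv2.resize(c['frame'],(800,600)))
E
```

```text
5.43 pos [ 0.6472 -0.2439  0.1944] yaw_y 16.96 tilt [-0.0042  0.0022 -1.    ] F [ 0.   0.3 -1.7] w 0.412 g 40.8
rim 1853 [ 618.7 -148.6] [118.4  61.7] 16.99 [0.0349 0.0388 0.0402]
```

View pics/g.png

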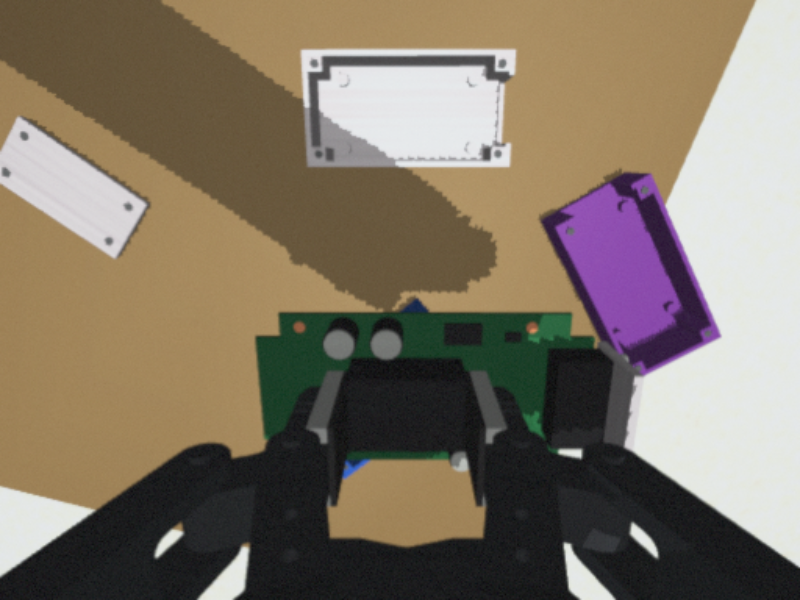

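The aluminium housing is at (408,108) with its slot on the right. The fit gives (618.7, -148.6), yaw 17.0°, size 118x62, rim height 38.8 mm. The purple box is clear to the side. I move above it and come down to just over the rim.

Emit:
jog_arm --rows '[{"dx": 0.2,"dy": -0.01,"dz": 0,"rx": 0,"ry": 0,"rz": 0,"gripper": 0.3},{"dx": 0.4,"dy": -0.02,"dz": 0,"rx": 0,"ry": 0,"rz": 0,"gripper": 0.3},{"dx": 0.58,"dy": -0.04,"dz": 0.1,"rx": 0,"ry": 0,"rz": 0,"gripper": 0.3},{"dx": 0.664,"dy": -0.039,"dz": 0.25,"rx": 0,"ry": 0,"rz": 0,"gripper": 0.3},{"dx": 0.664,"dy": -0.039,"dz": 0.45,"rx": 0,"ry": 0,"rz": 0,"gripper": 0.3},{"dx": 0.664,"dy": -0.039,"dz": 0.65,"rx": 0,"ry": 0,"rz": 0,"gripper": 0.3},{"dx": 0.664,"dy": -0.039,"dz": 0.78,"rx": 0,"ry": 0,"rz": 0,"gripper": 0.3},{"dx": 0.664,"dy": -0.039,"dz": 0.83,"rx": 0,"ry": 0,"rz": 0,"gripper": 0.3},{"dx": 0.664,"dy": -0.039,"dz": 0.83,"rx": 0,"ry": 0,"rz": 0,"gripper": 0.3},{"dx": 0.664,"dy": -0.039,"dz": 0.83,"rx": 0,"ry": 0,"rz": 0,"gripper": 0.3}]' --grip_force 40

```text
clock: 6.32
tool_pos: [0.615, -0.151, 0.0738]
tcp_rot: [0.001, 0.595, 0.804, 0.001]
contact_force: [0.7, -1.0, -0.7]
gripper_width: 0.408
grasp_force: 40.8
```

```bash
python3 - <<'E'
from h import *
togo((.6125,-.1503,.0525),17.0)
c,P,hsv=hand(0,0)
k=opn((abs(hsv[...,0].astype(int)-65)<25)&(hsv[...,1]>70)&(abs(P[...,2])<.03));rp(P,k,'green(tool)')
k=opn((hsv[...,1]<70)&(hsv[...,2]>110)&(P[...,2]>.02)&(P[...,2]<.045)&(np.hypot(P[...,0],P[...,1])<.09));rp(P,k,'rim(tool)')
cv2.imwrite('pics/i.png',cv2.resize(c['frame'][150:350,100:460],(792,440)))
E
```

```text
6.32 pos [ 0.615  -0.151   0.0738] yaw_y 16.98 tilt [ 2.1e-03 -2.0e-04 -1.0e+00] F [ 0.7 -1.  -0.7] w 0.408 g 40.8
shares d [ 0.01  -0.015  0.142] rz -0.0002
6.37 pos [ 0.6154 -0.1514  0.0743] yaw_y 16.96 tilt [ 3.3e-03 -5.0e-04 -1.0e+00] F [-0.1  0.5 -0.5] w 0.41 g 40.8
green(tool) 7290 [-0.5  6. ] [108.9  53.1] 89.92 [0.0045 0.0056 0.0066]
rim(tool) 2296 [20.8  4.1] [118.4  25. ] 89.39 [0.0344 0.0357 0.0429]
```

View pics/i.png

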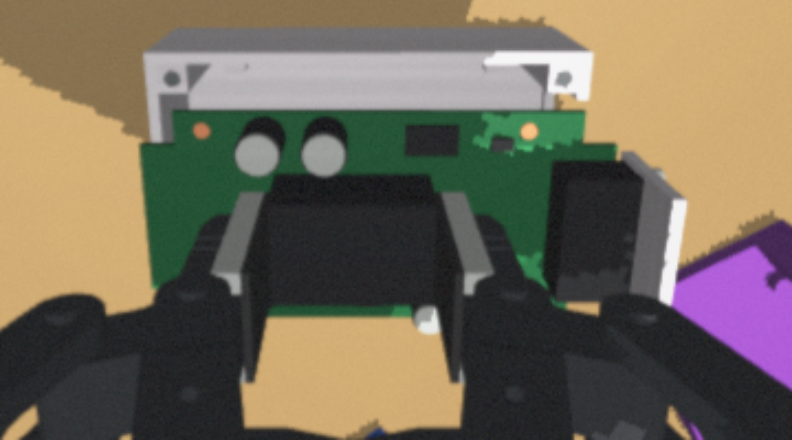

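The view shows the board over the housing. The rim's far edge is at (145..592, 52), and the board sits about 2 mm too far toward +tool y. I correct that, settle and measure again.

Emit:
jog_arm --rows '[{"dx": 0.012,"dy": -0.013,"dz": 0.03,"rx": 0,"ry": 0,"rz": 0,"gripper": 0.3},{"dx": 0.012,"dy": -0.013,"dz": 0.07,"rx": 0,"ry": 0,"rz": 0,"gripper": 0.3},{"dx": 0.012,"dy": -0.013,"dz": 0.1,"rx": 0,"ry": 0,"rz": 0,"gripper": 0.3},{"dx": 0.012,"dy": -0.013,"dz": 0.1,"rx": 0,"ry": 0,"rz": 0,"gripper": 0.3},{"dx": 0.012,"dy": -0.013,"dz": 0.1,"rx": 0,"ry": 0,"rz": 0,"gripper": 0.3},{"dx": 0.012,"dy": -0.013,"dz": 0.1,"rx": 0,"ry": 0,"rz": 0,"gripper": 0.3}]' --grip_force 40

```text
clock: 6.87
tool_pos: [0.6114, -0.1503, 0.0573]
tcp_rot: [0.0, 0.595, 0.803, 0.0]
contact_force: [0.5, -0.4, -0.2]
gripper_width: 0.407
grasp_force: 40.9
```

```bash
python3 - <<'E'
from h import *
togo((.6125,-.1503,.0525),17.0)
for i in range(3):
    c,P,hsv=hand(0,0)
    k=opn((abs(hsv[...,0].astype(int)-65)<25)&(hsv[...,1]>70)&(abs(P[...,2])<.03));rp(P,k,'green(tool)')
    s=manip.sense()
    k=opn((hsv[...,1]<70)&(hsv[...,2]>60)&(abs(P[...,2]-(s['tool_pos'][2]-.038))<.004)&(np.hypot(P[...,0],P[...,1])<.09)&(P[...,0]>.02));rp(P,k,'rim(tool)')
    print('outer x',np.percentile(P[k][:,0],[50,90,97,99]).round(4))
E
```

```text
6.87 pos [ 0.6114 -0.1503  0.0573] yaw_y 16.93 tilt [ 1.e-04 -0.e+00 -1.e+00] F [ 0.5 -0.4 -0.2] w 0.407 g 40.9
shares d [-0.002  0.007  0.032] rz -0.0008
6.92 pos [ 0.6115 -0.1504  0.0574] yaw_y 16.93 tilt [ 3.e-04 -1.e-04 -1.e+00] F [ 0.4  0.3 -0.8] w 0.408 g 40.9
green(tool) 7261 [-1.   6.1] [108.9  53.5] 89.83 [0.0041 0.0052 0.0062]
rim(tool) 2272 [25.5  7.6] [ 11.  118.4] 0.02 [0.0176 0.0187 0.0223]
outer x [0.0288 0.0305 0.0307 0.0308]
6.97 pos [ 0.6115 -0.1503  0.0575] yaw_y 16.93 tilt [ 4.e-04 -1.e-04 -1.e+00] F [ 0.5 -0.6 -1.4] w 0.41 g 40.9
green(tool) 7239 [-1.2  6.2] [108.9  53.6] 89.96 [0.004  0.0051 0.0061]
rim(tool) 2304 [25.5  7.9] [118.6  10.8] 89.99 [0.0176 0.0188 0.0223]
outer x [0.0287 0.0304 0.0306 0.0307]
7.02 pos [ 0.6115 -0.1504  0.0575] yaw_y 16.93 tilt [ 4.e-04 -1.e-04 -1.e+00] F [ 0.   0.7 -1.2] w 0.408 g 40.9
green(tool) 7260 [-1.   6.3] [ 53.4 109. ] 0.2 [0.004 0.005 0.006]
rim(tool) 2301 [25.5  7.6] [ 10.9 118.5] 0.0 [0.0176 0.0188 0.0222]
outer x [0.0287 0.0304 0.0306 0.0307]
```

Emit:
jog_arm --rows '[{"dx": 0.003,"dy": 0.009,"dz": 0,"rx": 0,"ry": 0,"rz": 0,"gripper": 0.3},{"dx": 0.003,"dy": 0.009,"dz": 0.02,"rx": 0,"ry": 0,"rz": 0,"gripper": 0.3},{"dx": 0.003,"dy": 0.009,"dz": 0.04,"rx": 0,"ry": 0,"rz": 0,"gripper": 0.3},{"dx": 0.003,"dy": 0.009,"dz": 0.06,"rx": 0,"ry": 0,"rz": 0,"gripper": 0.3},{"dx": 0.003,"dy": 0.009,"dz": 0.08,"rx": 0,"ry": 0,"rz": 0,"gripper": 0.3},{"dx": 0.003,"dy": 0.009,"dz": 0.1,"rx": 0,"ry": 0,"rz": 0,"gripper": 0.3},{"dx": 0.003,"dy": 0.009,"dz": 0.12,"rx": 0,"ry": 0,"rz": 0,"gripper": 0.3},{"dx": 0.003,"dy": 0.009,"dz": 0.13,"rx": 0,"ry": 0,"rz": 0,"gripper": 0.3},{"dx": 0.003,"dy": 0.009,"dz": 0.13,"rx": 0,"ry": 0,"rz": 0,"gripper": 0.3}]' --grip_force 40

```text
clock: 7.77
tool_pos: [0.6121, -0.1494, 0.0372]
tcp_rot: [-0.0, 0.595, 0.804, -0.0]
contact_force: [-0.7, 0.3, -1.0]
gripper_width: 0.409
grasp_force: 40.9
```

```bash
cat > m.py <<'E'
from h import *
c,P,hsv=hand(0,0);s=manip.sense()
k=opn((abs(hsv[...,0].astype(int)-65)<25)&(hsv[...,1]>70)&(abs(P[...,2])<.03));rp(P,k,'green(tool)')
k=opn((hsv[...,1]<70)&(hsv[...,2]>60)&(abs(P[...,2]-(s['tool_pos'][2]-.038))<.004)&(np.hypot(P[...,0],P[...,1])<.09)&(P[...,0]>.02));rp(P,k,'rim(tool)')
print('outer x',np.percentile(P[k][:,0],[97,99]).round(4))
E
python3 m.py
```

```text
7.82 pos [ 0.6123 -0.1495  0.0376] yaw_y 16.93 tilt [-4.e-04  0.e+00 -1.e+00] F [ 0.4  0.1 -0.8] w 0.404 g 40.9
green(tool) 6788 [-0.9  6. ] [109.8  54. ] 87.84 [0.0043 0.0054 0.0064]
rim(tool) 2927 [25.1  6.6] [118.7  10.4] 89.88 [-0.0023 -0.0011  0.0022]
outer x [0.0301 0.0302]
```

Emit:
jog_arm --rows '[{"dx": 0,"dy": 0.002,"dz": 0.02,"rx": 0,"ry": 0,"rz": 0,"gripper": 0.3},{"dx": 0,"dy": 0.003,"dz": 0.04,"rx": 0,"ry": 0,"rz": 0,"gripper": 0.3},{"dx": 0,"dy": 0.003,"dz": 0.06,"rx": 0,"ry": 0,"rz": 0,"gripper": 0.3},{"dx": 0,"dy": 0.003,"dz": 0.08,"rx": 0,"ry": 0,"rz": 0,"gripper": 0.3},{"dx": 0,"dy": 0.003,"dz": 0.1,"rx": 0,"ry": 0,"rz": 0,"gripper": 0.3},{"dx": 0,"dy": 0.003,"dz": 0.11,"rx": 0,"ry": 0,"rz": 0,"gripper": 0.3},{"dx": 0,"dy": 0.003,"dz": 0.12,"rx": 0,"ry": 0,"rz": 0,"gripper": 0.3},{"dx": 0,"dy": 0.003,"dz": 0.12,"rx": 0,"ry": 0,"rz": 0,"gripper": 0.3}]' --grip_force 40

```text
clock: 8.48
tool_pos: [0.6127, -0.1493, 0.0194]
tcp_rot: [-0.0, 0.595, 0.804, -0.0]
contact_force: [0.0, -0.2, -1.5]
gripper_width: 0.409
grasp_force: 40.9
```

Emit:
jog_arm --rows '[{"dx": 0,"dy": 0,"dz": 0.005,"rx": 0,"ry": 0,"rz": 0,"gripper": 0.3},{"dx": 0,"dy": 0,"dz": 0.01,"rx": 0,"ry": 0,"rz": 0,"gripper": 0.3},{"dx": 0,"dy": 0,"dz": 0.013,"rx": 0,"ry": 0,"rz": 0,"gripper": 0.3},{"dx": 0,"dy": 0,"dz": 0.013,"rx": 0,"ry": 0,"rz": 0,"gripper": 0.3}]' --grip_force 40

```text
clock: 8.82
tool_pos: [0.613, -0.1494, 0.018]
tcp_rot: [0.0, 0.595, 0.804, 0.0]
contact_force: [-0.3, -0.4, -0.8]
gripper_width: 0.407
grasp_force: 40.9
```

```bash
python3 m.py
```

```text
8.87 pos [ 0.613  -0.1494  0.018 ] yaw_y 16.93 tilt [ 2.e-04 -1.e-04 -1.e+00] F [-0.2  0.2 -1.3] w 0.41 g 40.9
green(tool) 5022 [-4.5  4.2] [ 48.2 105.5] 2.86 [0.0039 0.005  0.006 ]
rim(tool) 3778 [25.3  5.9] [118.6  10.5] 90.0 [-0.0218 -0.0207 -0.0172]
outer x [0.0302 0.0303]
```

Emit:
jog_arm --rows '[{"dx": 0,"dy": 0,"dz": 0.005,"rx": 0,"ry": 0,"rz": 0,"gripper": 0.3},{"dx": 0,"dy": 0,"dz": 0.01,"rx": 0,"ry": 0,"rz": 0,"gripper": 0.3},{"dx": 0,"dy": 0,"dz": 0.01,"rx": 0,"ry": 0,"rz": 0,"gripper": 0.3}]' --grip_force 40

```text
clock: 9.12
tool_pos: [0.6131, -0.1494, 0.0178]
tcp_rot: [0.0, 0.595, 0.803, -0.0]
contact_force: [-5.5, 0.4, 11.8]
gripper_width: 0.408
grasp_force: 42.4
```

Contact came at TCP z = 17.8 mm, which is exactly the seated height (10 + 7.8 mm). I release and lift.

Emit:
jog_arm --rows '[{"dx": 0,"dy": 0,"dz": -0.005,"rx": 0,"ry": 0,"rz": 0,"gripper": 0.3},{"dx": 0,"dy": 0,"dz": -0.005,"rx": 0,"ry": 0,"rz": 0,"gripper": -0.2},{"dx": 0,"dy": 0,"dz": -0.005,"rx": 0,"ry": 0,"rz": 0,"gripper": -0.3},{"dx": 0,"dy": 0,"dz": -0.005,"rx": 0,"ry": 0,"rz": 0,"gripper": -0.3},{"dx": 0,"dy": 0,"dz": -0.005,"rx": 0,"ry": 0,"rz": 0,"gripper": -0.3},{"dx": 0,"dy": 0,"dz": -0.1,"rx": 0,"ry": 0,"rz": 0,"gripper": -0.3},{"dx": 0,"dy": 0,"dz": -0.25,"rx": 0,"ry": 0,"rz": 0,"gripper": -0.3},{"dx": 0,"dy": 0,"dz": -0.45,"rx": 0,"ry": 0,"rz": 0,"gripper": -0.3},{"dx": 0,"dy": 0,"dz": -0.7,"rx": 0,"ry": 0,"rz": 0,"gripper": -0.3},{"dx": 0,"dy": 0,"dz": -0.95,"rx": 0,"ry": 0,"rz": 0,"gripper": -0.3}]' --grip_force 40

```text
clock: 9.95
tool_pos: [0.6124, -0.1492, 0.1609]
tcp_rot: [-0.0, 0.595, 0.804, -0.0]
contact_force: [2.2, -0.0, 0.8]
gripper_width: 0.653
grasp_force: 0.0
```

Emit:
jog_arm --rows '[{"dx": 0.1,"dy": 0,"dz": -0.2,"rx": 0,"ry": 0,"rz": 0,"gripper": -1},{"dx": 0.2,"dy": 0,"dz": -0.4,"rx": 0,"ry": 0,"rz": 0,"gripper": -1},{"dx": 0.2,"dy": 0,"dz": -0.4,"rx": 0,"ry": 0,"rz": 0,"gripper": -1},{"dx": 0.2,"dy": 0,"dz": -0.4,"rx": 0,"ry": 0,"rz": 0,"gripper": -1},{"dx": 0.2,"dy": 0,"dz": -0.4,"rx": 0,"ry": 0,"rz": 0,"gripper": -1}]' --grip_force 40

```text
clock: 10.37
tool_pos: [0.6039, -0.1209, 0.2191]
tcp_rot: [0.0, 0.595, 0.804, -0.0]
contact_force: [0.4, -0.5, -0.6]
gripper_width: 1.0
grasp_force: 0.0
```

```bash
python3 - <<'E'
from h import *
st();c=cap('wrist');P=cloud(c);hsv=cv2.cvtColor(c['frame'],cv2.COLOR_BGR2HSV)
near=np.hypot(P[...,0]-.619,P[...,1]+.148)
rp(P,opn((P[...,2]>.032)&(P[...,2]<.045)&(near<.08)&(hsv[...,1]<70)),'rim')
k=opn((abs(hsv[...,0].astype(int)-65)<25)&(hsv[...,1]>70)&(near<.08));rp(P,k,'green')
p=P[k];A=np.c_[p[:,:2]-p[:,:2].mean(0),np.ones(len(p))];co=np.linalg.lstsq(A,p[:,2],rcond=None)[0];print('plane',co.round(4))
rp(P,opn((P[...,2]>.026)&(P[...,2]<.034)&(near<.03)&(hsv[...,2]<90)),'block')
i=np.argwhere(near<.08);a=i.min(0);b=i.max(0)
cv2.imwrite('pics/j.png',cv2.resize(c['frame'][a[0]:b[0],a[1]:b[1]],None,fx=3,fy=3))
E
```

```text
10.37 pos [ 0.6039 -0.1209  0.2191] yaw_y 16.93 tilt [ 0.e+00 -4.e-04 -1.e+00] F [ 0.4 -0.5 -0.6] w 1.0 g 0.0
rim 1563 [ 619.  -148.8] [118.4  62.6] 17.04 [0.0332 0.0385 0.0399]
green 2107 [ 617.6 -152.1] [102.8  47.9] 16.93 [0.0118 0.0129 0.0149]
plane [ 0.0032 -0.0068  0.0135]
block 704 [ 613.6 -150.2] [35.6 23.7] 16.53 [0.0293 0.0308 0.032 ]
```

View pics/j.png

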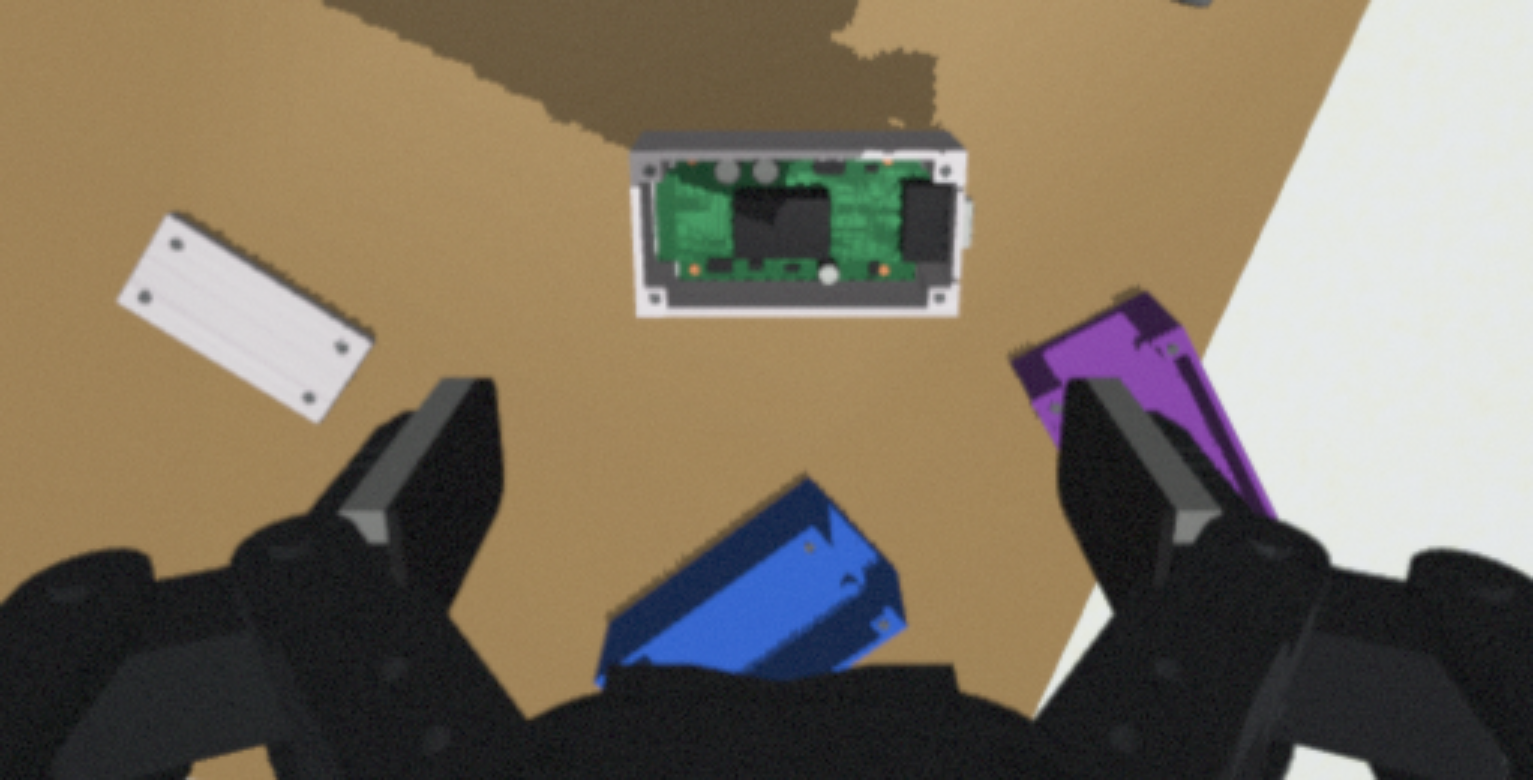

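The board lies flat in the housing: green top at 12.9 mm, block top at 30.8 mm, plane tilt below 0.5°. The connector plate is in the slot (965,220) and the housing has not moved. Now the cover.

Emit:
jog_arm --rows '[{"dx": 0,"dy": 0,"dz": -0.2,"rx": 0,"ry": 0,"rz": 0,"gripper": -1},{"dx": 0.1,"dy": 0,"dz": -0.35,"rx": 0,"ry": 0,"rz": 0.07,"gripper": -1},{"dx": 0.3,"dy": 0,"dz": -0.35,"rx": 0,"ry": 0,"rz": 0.15,"gripper": -1},{"dx": 0.5,"dy": 0,"dz": -0.35,"rx": 0,"ry": 0,"rz": 0.23,"gripper": -1},{"dx": 0.75,"dy": 0,"dz": -0.35,"rx": 0,"ry": 0,"rz": 0.31,"gripper": -1},{"dx": 1.0,"dy": 0,"dz": -0.35,"rx": 0,"ry": 0,"rz": 0.39,"gripper": -1},{"dx": 1.0,"dy": 0,"dz": -0.35,"rx": 0,"ry": 0,"rz": 0.47,"gripper": -1}]' --grip_force 40

```text
clock: 11.0
tool_pos: [0.5578, 0.0314, 0.2699]
tcp_rot: [-0.003, 0.835, 0.55, -0.001]
contact_force: [0.3, 0.9, 0.2]
gripper_width: 0.999
grasp_force: 0.0
```

```bash
python3 -c "
from h import *
togo((.484,.296,.2),-57)"
```

```text
11.0 pos [0.5578 0.0314 0.2699] yaw_y -23.27 tilt [-0.0043  0.0043 -1.    ] F [0.3 0.9 0.2] w 0.999 g 0.0
shares d [ 1.425 -1.146  0.475] rz 0.3925
```

Emit:
jog_arm --rows '[{"dx": 0.18,"dy": -0.15,"dz": 0,"rx": 0,"ry": 0,"rz": 0.08,"gripper": -1},{"dx": 0.36,"dy": -0.29,"dz": 0,"rx": 0,"ry": 0,"rz": 0.16,"gripper": -1},{"dx": 0.54,"dy": -0.43,"dz": 0,"rx": 0,"ry": 0,"rz": 0.24,"gripper": -1},{"dx": 0.71,"dy": -0.57,"dz": 0,"rx": 0,"ry": 0,"rz": 0.32,"gripper": -1},{"dx": 0.71,"dy": -0.57,"dz": 0,"rx": 0,"ry": 0,"rz": 0.392,"gripper": -1}]' --grip_force 40

```text
clock: 11.42
tool_pos: [0.5215, 0.1621, 0.2698]
tcp_rot: [-0.002, 0.959, 0.284, -0.001]
contact_force: [0.4, 0.8, 0.5]
gripper_width: 0.999
grasp_force: 0.0
```

Emit:
jog_arm --rows '[{"dx": 0.07,"dy": -0.22,"dz": 0,"rx": 0,"ry": 0,"rz": 0,"gripper": -1},{"dx": 0.14,"dy": -0.44,"dz": 0.1,"rx": 0,"ry": 0,"rz": 0,"gripper": -1},{"dx": 0.2,"dy": -0.66,"dz": 0.25,"rx": 0,"ry": 0,"rz": 0,"gripper": -1},{"dx": 0.27,"dy": -0.87,"dz": 0.4,"rx": 0,"ry": 0,"rz": 0,"gripper": -1},{"dx": 0.27,"dy": -0.87,"dz": 0.47,"rx": 0,"ry": 0,"rz": 0,"gripper": -1},{"dx": 0.27,"dy": -0.87,"dz": 0.47,"rx": 0,"ry": 0,"rz": 0,"gripper": -1},{"dx": 0.27,"dy": -0.87,"dz": 0.47,"rx": 0,"ry": 0,"rz": 0,"gripper": -1}]' --grip_force 40

```text
clock: 12.0
tool_pos: [0.4875, 0.2846, 0.1995]
tcp_rot: [0.001, 0.959, 0.282, -0.001]
contact_force: [0.3, -1.0, 0.9]
gripper_width: 1.005
grasp_force: 0.0
```

```bash
cat > cv.py <<'E'
from h import *
st();c=cap('wrist');P=cloud(c);b=c['frame'].astype(int)
near=np.hypot(P[...,0]-.459,P[...,1]-.28)
hsv=cv2.cvtColor(c['frame'],cv2.COLOR_BGR2HSV)
k=opn((hsv[...,1]<60)&(hsv[...,2]>60)&(near<.09)&(P[...,2]>.004)&(P[...,2]<.016));rp(P,k,'cover')
togo((.4592,.2800,.02),-57)
E
python3 cv.py
```

```text
12.0 pos [0.4875 0.2846 0.1995] yaw_y -57.2 tilt [-0.0023 -0.0028 -1.    ] F [ 0.3 -1.   0.9] w 1.005 g 0.0
cover 6341 [457.5 279.6] [122.3  66.1] 33.05 [0.0088 0.01   0.0111]
12.05 pos [0.4884 0.2844 0.2006] yaw_y -57.28 tilt [-5.0e-04 -1.7e-03 -1.0e+00] F [-0.5  0.2  0.8] w 1.005 g 0.0
shares d [-0.178 -0.082  1.204] rz -0.0032
```

```bash
cat > tip.py <<'E'
from h import *
c,P,hsv=hand(0,0)
k=opn((abs(P[...,0])<.02)&(abs(P[...,1])>.02)&(abs(P[...,1])<.075)&(P[...,2]>-.05)&(P[...,2]<.03))
for s in(1,-1):
    q=P[k&(P[...,1]*s>0)];print(len(q),'zmax',np.percentile(q[:,2],[90,97,99.5]).round(4),'|y| tip',np.percentile(abs(q[q[:,2]>np.percentile(q[:,2],90)][:,1]),[2,50,98]).round(4))
E
python3 tip.py; python3 cv.py
```

```text
12.1 pos [0.4889 0.2845 0.2013] yaw_y -57.31 tilt [ 8.e-04 -7.e-04 -1.e+00] F [ 0.7 -0.8  0.3] w 0.999 g 0.0
2514 zmax [-0.02   -0.0162 -0.0135] |y| tip [0.0425 0.0429 0.0487]
2521 zmax [-0.0201 -0.0162 -0.0141] |y| tip [0.0423 0.0427 0.0485]
12.1 pos [0.4889 0.2845 0.2013] yaw_y -57.31 tilt [ 8.e-04 -7.e-04 -1.e+00] F [ 0.7 -0.8  0.3] w 0.999 g 0.0
cover 6244 [458. 280.] [121.1  66.2] 33.05 [0.0088 0.0099 0.0111]
12.15 pos [0.489  0.2847 0.2016] yaw_y -57.31 tilt [ 1.3e-03 -1.0e-04 -1.0e+00] F [-0.7  0.7 -0. ] w 0.999 g 0.0
shares d [-0.185 -0.082  1.21 ] rz -0.0036
```

Emit:
jog_arm --rows '[{"dx": 0,"dy": 0,"dz": 0,"rx": 0,"ry": 0,"rz": 0,"gripper": -0.553},{"dx": 0,"dy": 0,"dz": 0,"rx": 0,"ry": 0,"rz": 0,"gripper": -0.553},{"dx": 0,"dy": 0,"dz": 0,"rx": 0,"ry": 0,"rz": 0,"gripper": -0.553},{"dx": 0,"dy": 0,"dz": 0,"rx": 0,"ry": 0,"rz": 0,"gripper": -0.553}]' --grip_force 40

```text
clock: 12.48
tool_pos: [0.4879, 0.286, 0.2012]
tcp_rot: [-0.0, 0.959, 0.283, 0.0]
contact_force: [-0.2, -0.2, 0.3]
gripper_width: 0.777
grasp_force: 0.0
```

```bash
python3 tip.py; python3 cv.py
```

```text
12.53 pos [0.4878 0.2861 0.2011] yaw_y -57.16 tilt [ 3.e-04  2.e-04 -1.e+00] F [ 0.7 -0.1 -0.2] w 0.778 g 0.0
2371 zmax [-0.0158 -0.0114 -0.0085] |y| tip [0.0333 0.0337 0.0441]
2375 zmax [-0.0157 -0.0114 -0.0086] |y| tip [0.0325 0.0328 0.044 ]
12.53 pos [0.4878 0.2861 0.2011] yaw_y -57.16 tilt [ 3.e-04  2.e-04 -1.e+00] F [ 0.7 -0.1 -0.2] w 0.778 g 0.0
cover 6238 [457.8 279.9] [121.   66.1] 33.03 [0.0087 0.01   0.0111]
12.58 pos [0.4878 0.2861 0.201 ] yaw_y -57.16 tilt [ 2.e-04  1.e-04 -1.e+00] F [0.8 0.7 0.4] w 0.777 g 0.0
shares d [-0.183 -0.069  1.207] rz -0.0018
```

Emit:
jog_arm --rows '[{"dx": -0.1,"dy": -0.04,"dz": 0.2,"rx": 0,"ry": 0,"rz": -0.002,"gripper": -1},{"dx": -0.188,"dy": -0.073,"dz": 0.45,"rx": 0,"ry": 0,"rz": -0.002,"gripper": -1},{"dx": -0.188,"dy": -0.073,"dz": 0.7,"rx": 0,"ry": 0,"rz": -0.002,"gripper": -1},{"dx": -0.188,"dy": -0.073,"dz": 0.9,"rx": 0,"ry": 0,"rz": -0.002,"gripper": -1},{"dx": -0.188,"dy": -0.073,"dz": 1.0,"rx": 0,"ry": 0,"rz": -0.002,"gripper": -1},{"dx": -0.188,"dy": -0.073,"dz": 1.0,"rx": 0,"ry": 0,"rz": -0.002,"gripper": -1},{"dx": -0.188,"dy": -0.073,"dz": 1.0,"rx": 0,"ry": 0,"rz": -0.002,"gripper": -1},{"dx": -0.188,"dy": -0.073,"dz": 1.0,"rx": 0,"ry": 0,"rz": -0.002,"gripper": -1}]' --grip_force 40

```text
clock: 13.25
tool_pos: [0.4591, 0.2807, 0.052]
tcp_rot: [-0.0, 0.959, 0.284, 0.001]
contact_force: [-0.1, 0.6, 0.2]
gripper_width: 0.996
grasp_force: 0.0
```

```bash
python3 cv.py; python3 -c "
from h import *
togo((.4582,.28,-.005),-57)"
```

```text
13.25 pos [0.4591 0.2807 0.052 ] yaw_y -56.98 tilt [ 0.0017  0.0011 -1.    ] F [-0.1  0.6  0.2] w 0.996 g 0.0
cover 18924 [457.9 279.5] [121.7  66.3] 33.03 [0.0089 0.0099 0.0109]
13.3 pos [0.4593 0.2809 0.0524] yaw_y -56.99 tilt [ 0.0023  0.0016 -1.    ] F [-0.3  0.2 -0.2] w 0.999 g 0.0
shares d [-0.004  0.005  0.216] rz 0.0002
13.3 pos [0.4593 0.2809 0.0524] yaw_y -56.99 tilt [ 0.0023  0.0016 -1.    ] F [-0.3  0.2 -0.2] w 0.999 g 0.0
shares d [-0.01   0.001  0.382] rz 0.0002
```

Emit:
jog_arm --rows '[{"dx": -0.007,"dy": 0,"dz": 0.12,"rx": 0,"ry": 0,"rz": 0,"gripper": -1},{"dx": -0.007,"dy": 0,"dz": 0.24,"rx": 0,"ry": 0,"rz": 0,"gripper": -1},{"dx": -0.007,"dy": 0,"dz": 0.32,"rx": 0,"ry": 0,"rz": 0,"gripper": -1},{"dx": -0.007,"dy": 0,"dz": 0.37,"rx": 0,"ry": 0,"rz": 0,"gripper": -1},{"dx": -0.007,"dy": 0,"dz": 0.37,"rx": 0,"ry": 0,"rz": 0,"gripper": -1},{"dx": -0.007,"dy": 0,"dz": 0.37,"rx": 0,"ry": 0,"rz": 0,"gripper": -1},{"dx": -0.007,"dy": 0,"dz": 0.37,"rx": 0,"ry": 0,"rz": 0,"gripper": -1}]' --grip_force 40

```text
clock: 13.88
tool_pos: [0.4579, 0.2799, -0.0038]
tcp_rot: [-0.0, 0.959, 0.284, 0.001]
contact_force: [0.6, -0.2, -0.1]
gripper_width: 1.0
grasp_force: 0.0
```

Emit:
jog_arm --rows '[{"dx": 0,"dy": 0,"dz": 0.006,"rx": 0,"ry": 0,"rz": 0,"gripper": -1},{"dx": 0,"dy": 0,"dz": 0.006,"rx": 0,"ry": 0,"rz": 0,"gripper": -0.4},{"dx": 0,"dy": 0,"dz": 0.006,"rx": 0,"ry": 0,"rz": 0,"gripper": -0.4},{"dx": 0,"dy": 0,"dz": 0.006,"rx": 0,"ry": 0,"rz": 0,"gripper": -0.4},{"dx": 0,"dy": 0,"dz": 0.006,"rx": 0,"ry": 0,"rz": 0,"gripper": -0.4},{"dx": 0,"dy": 0,"dz": 0.006,"rx": 0,"ry": 0,"rz": 0,"gripper": -0.4}]' --grip_force 40

```text
clock: 14.38
tool_pos: [0.4575, 0.2797, -0.0047]
tcp_rot: [-0.0, 0.959, 0.284, 0.0]
contact_force: [-2.1, -0.5, 7.9]
gripper_width: 0.752
grasp_force: 42.5
```

Emit:
jog_arm --rows '[{"dx": 0,"dy": 0,"dz": -0.03,"rx": 0,"ry": 0,"rz": 0,"gripper": -0.4},{"dx": 0,"dy": 0,"dz": -0.1,"rx": 0,"ry": 0,"rz": 0,"gripper": -0.4},{"dx": 0,"dy": 0,"dz": -0.25,"rx": 0,"ry": 0,"rz": 0,"gripper": -0.4},{"dx": 0,"dy": 0,"dz": -0.45,"rx": 0,"ry": 0,"rz": 0,"gripper": -0.4},{"dx": 0,"dy": 0,"dz": -0.65,"rx": 0,"ry": 0,"rz": 0,"gripper": -0.4},{"dx": 0,"dy": 0,"dz": -0.85,"rx": 0,"ry": 0,"rz": 0,"gripper": -0.4},{"dx": 0,"dy": 0,"dz": -1.0,"rx": 0,"ry": 0,"rz": 0,"gripper": -0.4},{"dx": 0,"dy": 0,"dz": -1.0,"rx": 0,"ry": 0,"rz": 0,"gripper": -0.4},{"dx": 0,"dy": 0,"dz": -1.0,"rx": 0,"ry": 0,"rz": 0,"gripper": -0.4},{"dx": 0,"dy": 0,"dz": -1.0,"rx": 0,"ry": 0,"rz": 0,"gripper": -0.4}]' --grip_force 40

```text
clock: 15.22
tool_pos: [0.4566, 0.2792, 0.1441]
tcp_rot: [0.0, 0.959, 0.284, -0.0]
contact_force: [0.3, 0.0, -2.5]
gripper_width: 0.758
grasp_force: 44.9
```

```bash
cat > ch.py <<'E'
from h import *
c,P,hsv=hand(0,0)
k=opn((hsv[...,1]<60)&(hsv[...,2]>70)&(abs(P[...,2]+.013)<.008)&(abs(P[...,0])<.075)&(abs(P[...,1])<.031));rp(P,k,'cover(tool)')
q=P[k];A=np.c_[q[:,:2],np.ones(len(q))];co=np.linalg.lstsq(A,q[:,2],rcond=None)[0];print('plane',co.round(4),'x ext',np.percentile(q[:,0],[.5,99.5]).round(4))
k=opn((hsv[...,1]<60)&(hsv[...,2]>70)&(abs(P[...,2]+.013)<.008)&(abs(P[...,0])<.075)&(abs(P[...,1])<.04)&(P[...,0]>.02));rp(P,k,'cover front(tool)')
E
python3 ch.py
```

```text
15.27 pos [0.4563 0.279  0.1435] yaw_y -56.97 tilt [-0.0017 -0.0012 -1.    ] F [-0.8 -0.1 -0.9] w 0.755 g 44.9
cover(tool) 29859 [7.5 0. ] [ 62.  108.6] 90.0 [-0.016  -0.0151 -0.0141]
plane [-0.0006  0.0006 -0.0151] x ext [-0.0426  0.0615]
cover front(tool) 15028 [40.9  0.3] [66.5 41.7] 89.99 [-0.0161 -0.0151 -0.0141]
```

The cover is held level and centred (front edge at 61.7 mm, width 66.5 mm). I raise it and carry it across.

Emit:
jog_arm --rows '[{"dx": 0,"dy": 0,"dz": -0.15,"rx": 0,"ry": 0,"rz": 0.04,"gripper": -0.4},{"dx": 0,"dy": 0,"dz": -0.35,"rx": 0,"ry": 0,"rz": 0.1,"gripper": -0.4},{"dx": 0,"dy": 0,"dz": -0.55,"rx": 0,"ry": 0,"rz": 0.16,"gripper": -0.4},{"dx": 0,"dy": 0,"dz": -0.75,"rx": 0,"ry": 0,"rz": 0.187,"gripper": -0.4},{"dx": 0,"dy": 0,"dz": -0.84,"rx": 0,"ry": 0,"rz": 0.187,"gripper": -0.4},{"dx": 0,"dy": 0,"dz": -0.84,"rx": 0,"ry": 0,"rz": 0.187,"gripper": -0.4}]' --grip_force 40

```text
clock: 15.77
tool_pos: [0.4584, 0.2804, 0.2726]
tcp_rot: [-0.001, 0.989, 0.147, 0.002]
contact_force: [-0.1, -0.5, -1.5]
gripper_width: 0.75
grasp_force: 45.2
```

Emit:
jog_arm --rows '[{"dx": 0,"dy": 0.1,"dz": 0,"rx": 0,"ry": 0,"rz": 0,"gripper": -0.4},{"dx": 0,"dy": 0.28,"dz": 0,"rx": 0,"ry": 0,"rz": 0,"gripper": -0.4},{"dx": 0,"dy": 0.5,"dz": 0,"rx": 0,"ry": 0,"rz": 0,"gripper": -0.4},{"dx": 0,"dy": 0.75,"dz": 0,"rx": 0,"ry": 0,"rz": 0,"gripper": -0.4},{"dx": 0,"dy": 1.0,"dz": 0,"rx": 0,"ry": 0,"rz": 0,"gripper": -0.4}]' --grip_force 40

```text
clock: 16.18
tool_pos: [0.4998, 0.1345, 0.268]
tcp_rot: [0.001, 0.989, 0.148, -0.002]
contact_force: [1.0, 0.4, -1.9]
gripper_width: 0.756
grasp_force: 45.1
```

Emit:
jog_arm --rows '[{"dx": 0,"dy": 0.25,"dz": 0,"rx": 0,"ry": 0,"rz": 0,"gripper": -0.4},{"dx": 0,"dy": 0.5,"dz": 0,"rx": 0,"ry": 0,"rz": 0,"gripper": -0.4},{"dx": 0,"dy": 0.75,"dz": 0,"rx": 0,"ry": 0,"rz": 0,"gripper": -0.4},{"dx": 0,"dy": 1.0,"dz": 0,"rx": 0,"ry": 0,"rz": 0,"gripper": -0.4}]' --grip_force 40

```text
clock: 16.52
tool_pos: [0.5435, -0.0093, 0.268]
tcp_rot: [0.0, 0.989, 0.148, -0.002]
contact_force: [0.7, 0.4, -1.0]
gripper_width: 0.759
grasp_force: 45.1
```

Emit:
jog_arm --rows '[{"dx": 0.03,"dy": 0.25,"dz": 0,"rx": 0,"ry": 0,"rz": 0,"gripper": -0.4},{"dx": 0.06,"dy": 0.5,"dz": 0,"rx": 0,"ry": 0,"rz": 0,"gripper": -0.4},{"dx": 0.1,"dy": 0.75,"dz": 0,"rx": 0,"ry": 0,"rz": 0,"gripper": -0.4},{"dx": 0.15,"dy": 0.95,"dz": 0,"rx": 0,"ry": 0,"rz": 0,"gripper": -0.4},{"dx": 0.2,"dy": 1.0,"dz": 0,"rx": 0,"ry": 0,"rz": 0,"gripper": -0.4},{"dx": 0.2,"dy": 1.0,"dz": 0,"rx": 0,"ry": 0,"rz": 0,"gripper": -0.4},{"dx": 0.2,"dy": 1.0,"dz": 0,"rx": 0,"ry": 0,"rz": 0,"gripper": -0.4},{"dx": 0.2,"dy": 1.0,"dz": 0,"rx": 0,"ry": 0,"rz": 0,"gripper": -0.4}]' --grip_force 40

```text
clock: 17.18
tool_pos: [0.616, -0.1407, 0.2686]
tcp_rot: [-0.001, 0.989, 0.148, -0.002]
contact_force: [-0.6, 0.2, -1.4]
gripper_width: 0.755
grasp_force: 45.1
```

```bash
python3 -c "
from h import *
togo((.6182,-.1486,.075),-73)"; python3 ch.py
```

```text
17.18 pos [ 0.616  -0.1407  0.2686] yaw_y -72.97 tilt [-0.0033  0.0011 -1.    ] F [-0.6  0.2 -1.4] w 0.755 g 45.1
shares d [0.002 0.058 1.291] rz 0.0004
17.23 pos [ 0.6162 -0.1405  0.2692] yaw_y -72.94 tilt [-0.0023  0.0011 -1.    ] F [-0.4 -0.2  0.1] w 0.749 g 45.1
cover(tool) 29947 [ 6.6 -0. ] [109.5  62. ] 0.0 [-0.0148 -0.0138 -0.0128]
plane [ 0.0021  0.002  -0.0138] x ext [-0.0432  0.0611]
cover front(tool) 15000 [40.7  0.4] [41.4 66.2] 0.03 [-0.0147 -0.0138 -0.0127]
```

Emit:
jog_arm --rows '[{"dx": 0,"dy": 0.055,"dz": 0.15,"rx": 0,"ry": 0,"rz": 0,"gripper": -0.4},{"dx": 0,"dy": 0.055,"dz": 0.4,"rx": 0,"ry": 0,"rz": 0,"gripper": -0.4},{"dx": 0,"dy": 0.055,"dz": 0.65,"rx": 0,"ry": 0,"rz": 0,"gripper": -0.4},{"dx": 0,"dy": 0.055,"dz": 0.85,"rx": 0,"ry": 0,"rz": 0,"gripper": -0.4},{"dx": 0,"dy": 0.055,"dz": 1.0,"rx": 0,"ry": 0,"rz": 0,"gripper": -0.4}]' --grip_force 40

```text
clock: 17.65
tool_pos: [0.6175, -0.148, 0.1174]
tcp_rot: [-0.001, 0.989, 0.148, -0.002]
contact_force: [-0.2, -0.6, -0.7]
gripper_width: 0.753
grasp_force: 45.1
```

Emit:
jog_arm --rows '[{"dx": 0,"dy": 0,"dz": 0.12,"rx": 0,"ry": 0,"rz": 0,"gripper": -0.4},{"dx": 0,"dy": 0,"dz": 0.24,"rx": 0,"ry": 0,"rz": 0,"gripper": -0.4},{"dx": 0,"dy": 0,"dz": 0.34,"rx": 0,"ry": 0,"rz": 0,"gripper": -0.4},{"dx": 0,"dy": 0,"dz": 0.4,"rx": 0,"ry": 0,"rz": 0,"gripper": -0.4},{"dx": 0,"dy": 0,"dz": 0.4,"rx": 0,"ry": 0,"rz": 0,"gripper": -0.4},{"dx": 0,"dy": 0,"dz": 0.4,"rx": 0,"ry": 0,"rz": 0,"gripper": -0.4},{"dx": 0,"dy": 0,"dz": 0.4,"rx": 0,"ry": 0,"rz": 0,"gripper": -0.4},{"dx": 0,"dy": 0,"dz": 0.4,"rx": 0,"ry": 0,"rz": 0,"gripper": -0.4}]' --grip_force 40

```text
clock: 18.32
tool_pos: [0.6204, -0.1501, 0.0617]
tcp_rot: [0.0, 0.989, 0.147, 0.001]
contact_force: [0.7, 0.1, -1.2]
gripper_width: 0.755
grasp_force: 45.1
```

```bash
cat > fit.py <<'E'
from h import *
togo((.6182,-.1486,.05),-73)
c,P,hsv=hand(0,0);z=manip.sense()['tool_pos'][2]
g=(hsv[...,1]<70)&(hsv[...,2]>45)&(abs(P[...,1])<.045)&(P[...,0]<.09)&(P[...,0]>.025)
rp(P,opn(g&(abs(P[...,2]+.014)<.004)),'cover front')
k=opn(g&(P[...,2]-z>-.042)&(P[...,2]-z<-.005)); 
if k.sum()>50: rp(P,k,'housing side wall'); q=P[k];print('x',np.percentile(q[:,0],[5,50,95]).round(4),'y',np.percentile(q[:,1],[1,99]).round(4))
cv2.imwrite('pics/k.png',cv2.resize(c['frame'],(800,600)))
E
python3 fit.py
```

```text
18.32 pos [ 0.6204 -0.1501  0.0617] yaw_y -73.04 tilt [ 2.1e-03 -4.0e-04 -1.0e+00] F [ 0.7  0.1 -1.2] w 0.755 g 45.1
shares d [-0.011 -0.014  0.078] rz -0.0004
18.37 pos [ 0.6203 -0.1501  0.0616] yaw_y -73.04 tilt [ 1.9e-03 -3.0e-04 -1.0e+00] F [ 0.2  1.2 -0.5] w 0.754 g 45.1
cover front 13347 [43.3  0.2] [66.3 36.5] 89.99 [-0.0155 -0.0145 -0.0135]
housing side wall 858 [61.1 -2.1] [61.6  7.5] 89.21 [0.0265 0.0381 0.0505]
x [0.0579 0.0594 0.0644] y [-0.031   0.0269]
```

Emit:
jog_arm --rows '[{"dx": -0.005,"dy": -0.014,"dz": 0.02,"rx": 0,"ry": 0,"rz": 0,"gripper": -0.4},{"dx": -0.005,"dy": -0.014,"dz": 0.05,"rx": 0,"ry": 0,"rz": 0,"gripper": -0.4},{"dx": -0.005,"dy": -0.014,"dz": 0.08,"rx": 0,"ry": 0,"rz": 0,"gripper": -0.4},{"dx": -0.005,"dy": -0.014,"dz": 0.1,"rx": 0,"ry": 0,"rz": 0,"gripper": -0.4},{"dx": -0.005,"dy": -0.014,"dz": 0.1,"rx": 0,"ry": 0,"rz": 0,"gripper": -0.4},{"dx": -0.005,"dy": -0.014,"dz": 0.1,"rx": 0,"ry": 0,"rz": 0,"gripper": -0.4},{"dx": -0.005,"dy": -0.014,"dz": 0.1,"rx": 0,"ry": 0,"rz": 0,"gripper": -0.4},{"dx": -0.005,"dy": -0.014,"dz": 0.1,"rx": 0,"ry": 0,"rz": 0,"gripper": -0.4}]' --grip_force 40

```text
clock: 19.03
tool_pos: [0.6183, -0.1484, 0.0456]
tcp_rot: [0.0, 0.989, 0.147, 0.0]
contact_force: [0.7, -0.3, -1.5]
gripper_width: 0.759
grasp_force: 45.1
```

```bash
python3 fit.py; python3 fit.py|tail -3
```

```text
19.03 pos [ 0.6183 -0.1484  0.0456] yaw_y -73.05 tilt [ 3.e-04 -1.e-04 -1.e+00] F [ 0.7 -0.3 -1.5] w 0.759 g 45.1
shares d [-0.001  0.001 -0.029] rz -0.0006
19.08 pos [ 0.6183 -0.1484  0.0456] yaw_y -73.05 tilt [ 4.e-04 -1.e-04 -1.e+00] F [-0.3  0.2 -1.3] w 0.758 g 45.1
cover front 13293 [43.2  0.2] [66.4 36.4] 89.95 [-0.0154 -0.0143 -0.0134]
housing side wall 1069 [62.4  0.3] [62.   7.5] 89.08 [0.0092 0.0219 0.0354]
x [0.0593 0.0605 0.0656] y [-0.029   0.0294]
cover front 13300 [43.3  0.2] [66.4 36.5] 89.98 [-0.0154 -0.0144 -0.0134]
housing side wall 1065 [62.4 -0. ] [61.8  7.5] 89.03 [0.0095 0.0219 0.0357]
x [0.0594 0.0605 0.0656] y [-0.029   0.0294]
```

Cover and housing agree to within 0.3 mm and 0.1°. I lower it slowly.

Emit:
jog_arm --rows '[{"dx": 0.002,"dy": 0,"dz": 0.015,"rx": 0,"ry": 0,"rz": 0,"gripper": -0.4},{"dx": 0.002,"dy": 0,"dz": 0.03,"rx": 0,"ry": 0,"rz": 0,"gripper": -0.4},{"dx": 0.002,"dy": 0,"dz": 0.045,"rx": 0,"ry": 0,"rz": 0,"gripper": -0.4},{"dx": 0.002,"dy": 0,"dz": 0.06,"rx": 0,"ry": 0,"rz": 0,"gripper": -0.4},{"dx": 0.002,"dy": 0,"dz": 0.075,"rx": 0,"ry": 0,"rz": 0,"gripper": -0.4},{"dx": 0.002,"dy": 0,"dz": 0.087,"rx": 0,"ry": 0,"rz": 0,"gripper": -0.4},{"dx": 0.002,"dy": 0,"dz": 0.095,"rx": 0,"ry": 0,"rz": 0,"gripper": -0.4},{"dx": 0.002,"dy": 0,"dz": 0.095,"rx": 0,"ry": 0,"rz": 0,"gripper": -0.4},{"dx": 0.002,"dy": 0,"dz": 0.095,"rx": 0,"ry": 0,"rz": 0,"gripper": -0.4}]' --grip_force 40

```text
clock: 19.88
tool_pos: [0.6184, -0.1482, 0.0311]
tcp_rot: [0.0, 0.989, 0.147, -0.0]
contact_force: [0.3, 0.3, -1.1]
gripper_width: 0.758
grasp_force: 45.1
```

Lip is about 2 mm inside with no contact. I continue to the rim.

Emit:
jog_arm --rows '[{"dx": 0,"dy": 0,"dz": 0.004,"rx": 0,"ry": 0,"rz": 0,"gripper": -0.4},{"dx": 0,"dy": 0,"dz": 0.008,"rx": 0,"ry": 0,"rz": 0,"gripper": -0.4},{"dx": 0,"dy": 0,"dz": 0.012,"rx": 0,"ry": 0,"rz": 0,"gripper": -0.4},{"dx": 0,"dy": 0,"dz": 0.014,"rx": 0,"ry": 0,"rz": 0,"gripper": -0.4},{"dx": 0,"dy": 0,"dz": 0.014,"rx": 0,"ry": 0,"rz": 0,"gripper": -0.4}]' --grip_force 40

```text
clock: 20.3
tool_pos: [0.6186, -0.1482, 0.0294]
tcp_rot: [0.0, 0.989, 0.147, 0.0]
contact_force: [-1.4, -0.3, 3.5]
gripper_width: 0.758
grasp_force: 45.5
```

Emit:
jog_arm --rows '[{"dx": 0,"dy": 0,"dz": 0.004,"rx": 0,"ry": 0,"rz": 0,"gripper": -0.4},{"dx": 0,"dy": 0,"dz": 0.004,"rx": 0,"ry": 0,"rz": 0,"gripper": -0.4},{"dx": 0,"dy": 0,"dz": 0.002,"rx": 0,"ry": 0,"rz": 0,"gripper": -0.7},{"dx": 0,"dy": 0,"dz": 0.002,"rx": 0,"ry": 0,"rz": 0,"gripper": -1},{"dx": 0,"dy": 0,"dz": 0.002,"rx": 0,"ry": 0,"rz": 0,"gripper": -1},{"dx": 0,"dy": 0,"dz": 0.002,"rx": 0,"ry": 0,"rz": 0,"gripper": -1},{"dx": 0,"dy": 0,"dz": 0.002,"rx": 0,"ry": 0,"rz": 0,"gripper": -1},{"dx": 0,"dy": 0,"dz": 0.002,"rx": 0,"ry": 0,"rz": 0,"gripper": -1}]' --grip_force 40

```text
clock: 20.97
tool_pos: [0.6184, -0.1482, 0.0287]
tcp_rot: [0.0, 0.989, 0.147, -0.0]
contact_force: [-0.1, 0.4, -0.3]
gripper_width: 1.0
grasp_force: 0.0
```

Emit:
jog_arm --rows '[{"dx": 0,"dy": 0,"dz": -0.05,"rx": 0,"ry": 0,"rz": 0,"gripper": -1},{"dx": 0,"dy": 0,"dz": -0.15,"rx": 0,"ry": 0,"rz": 0,"gripper": -1},{"dx": 0,"dy": 0,"dz": -0.35,"rx": 0,"ry": 0,"rz": 0,"gripper": -1},{"dx": 0,"dy": 0,"dz": -0.6,"rx": 0,"ry": 0,"rz": 0,"gripper": -1},{"dx": 0,"dy": 0,"dz": -0.85,"rx": 0,"ry": 0,"rz": 0,"gripper": -1},{"dx": 0,"dy": 0,"dz": -1.0,"rx": 0,"ry": 0,"rz": 0,"gripper": -1},{"dx": 0,"dy": 0,"dz": -1.0,"rx": 0,"ry": 0,"rz": 0,"gripper": -1},{"dx": 0,"dy": 0,"dz": -1.0,"rx": 0,"ry": 0,"rz": 0,"gripper": -1},{"dx": 0,"dy": 0,"dz": -1.0,"rx": 0,"ry": 0,"rz": 0,"gripper": -1}]' --grip_force 40

```text
clock: 21.72
tool_pos: [0.618, -0.1479, 0.179]
tcp_rot: [-0.0, 0.989, 0.147, -0.0]
contact_force: [-0.2, -0.1, -0.1]
gripper_width: 1.001
grasp_force: 0.0
```

```bash
python3 - <<'E'
from h import *
st();c=cap('wrist');P=cloud(c);hsv=cv2.cvtColor(c['frame'],cv2.COLOR_BGR2HSV)
near=np.hypot(P[...,0]-.619,P[...,1]+.148)
k=opn((P[...,2]>.036)&(P[...,2]<.052)&(near<.08)&(hsv[...,1]<70));rp(P,k,'cover')
p=P[k];A=np.c_[p[:,:2]-[.619,-.1487],np.ones(len(p))];co=np.linalg.lstsq(A,p[:,2],rcond=None)[0];print('plane',co.round(4))
cv2.imwrite('pics/l.png',np.vstack([cv2.resize(c['frame'],(440,330)),cv2.resize(cap('side')['frame'][150:230,200:320],(440,270),interpolation=cv2.INTER_CUBIC)]))
E
```

```text
21.72 pos [ 0.618  -0.1479  0.179 ] yaw_y -73.05 tilt [-2.e-04  3.e-04 -1.e+00] F [-0.2 -0.1 -0.1] w 1.001 g 0.0
cover 9395 [ 618.9 -148.1] [121.4  66.2] 16.97 [0.0428 0.044  0.0451]
plane [-0.0002  0.0004  0.0439]
```

View pics/l.png

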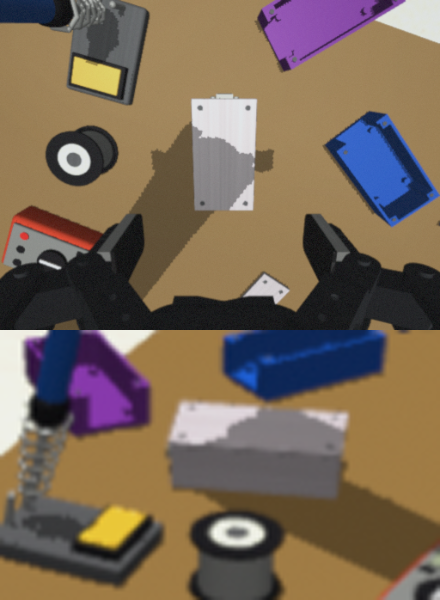

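The cover lies level on the housing, at (224,155) in the upper view and (258,430) in the lower. Its top is at 43.9 mm with zero tilt, against 43 mm expected plus the camera's usual 1 mm offset. The reel, meter and stand are undisturbed, so I hand in.

```bash
python3 -c "
from bench import manip
print(manip.hand_in())"
```

```text
the job is handed in; nothing more can be done
None
```

The board is seated flat in the housing with its connector plate in the slot, the larger cover is closed level on the rim, and the job was handed in at about 22 s of the 72 s allowed.

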